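Reload the filter stack of a bench fume extractor

ROBOT

A 6-joint arm with a two-finger parallel gripper is mounted at the origin on the work surface. World frame = base frame: x ahead of the robot, y to its left, z up, the work surface at z = 0. Lengths are in m, angles in rad, forces in N, time in s.
With the tool pointing down it reaches from about 0.3 to 1 m from the base axis. Payload 5.1 kg.
Tool frame: the origin (TCP) lies at the very end of the fingers, on their centre line; the grasp point (between the pads) lies behind it (arm.grip_depth is the z of the grasp point in the tool frame, in m); z points along the fingers, y is the direction in which the jaws open and shut (so a half turn about z gives the same grasp; the last joint's range is limited). The gripper opens to 95 mm and grips with 3 to 60 N. Pads are 20 mm wide; open, the fingers measure 119 mm over their backs; the gripper's body (75 mm by 180 mm) begins 59 mm behind the grasp point.
Start: joints at [1.119, 0.124, 1.65, -0, 1.367, -0.083], TCP at [0.234, 0.606, 0.215] pointing down, gripper open.
Joint ranges: [-2.61, 2.61], [-1.02, 2.33], [0.03, 2.71], [-1.35, 4.49], [0.32, 2.68], [-2.91, 2.91]. Speed limits (rad/s): [2.57, 2.57, 3.14, 3.14, 3.14, 3.14].

INTERFACE

Orientations are given as [roll, pitch, yaw] about the fixed x, y, z axes, in that order (R = Rz(yaw) Ry(pitch) Rx(roll)).
In Python, from plant import arm, vision gives the robot as it stands.
- The arm moves only by the tool drive_tool, never from a script. Its argument "deltas" is one flat list of numbers, 5 for each row, row after row: the shift along the tool's x, y, z in units of 0.5 m (1.0 is 0.5 m), then the turn about the tool's z in units of 45 degrees (1.0 is 45 degrees), then the opening, from 0 (shut) to 1 (fully open). In form: [x, y, z, roll, hand, x, y, z, roll, hand, ...]. A call has exactly 5 rows; each row is the pose to reach, as a shift and turn from the pose commanded when the call began, along the tool's axes at that moment; what a row does not reach only later rows make up. A row lasts 1/12 s, in which the tool goes at most 41.7 mm and 7.16 degrees, less where a joint would pass 70% of its speed; a pose out of reach is approached as far as the arm can. A call with a number of a shift or a turn outside -1 to 1 is refused whole. A call with a gripper value outside its range is refused whole. The fingers move at their own pace and stop on an object; "newtons" is the grip in N (left out, the last holds). Time passes only in rows, so rows that repeat a pose let the fingers close, or fill a call up. It gives the time, the measured TCP pose, the force and the opening at its end, in the units of the state.
- arm.get_obs(): the state, without advancing time (a new reading comes with each control period).
- vision.grab_frame(name): name is "side" or "top" or "wrist"; returns a dict with "image" (420x560x3 uint8, red, green, blue), "intrinsics" (3x3 intrinsics, pixels), "extrinsics" (4x4, takes a point from camera to world coordinates); the wrist camera has in their place "tool_from_camera" (4x4, takes a point from camera to tool coordinates, whose origin is the TCP and whose axes are the flange's). Camera axes: x right, y up, looking along -z (the intrinsics and any distortion apply to the point x, -y, -z); pixel columns grow to the right and rows downward; lengths in m; the calibration is good to about 2 mm. A picture is of the moment at which its call begins: read the wrist's pose just before it. There is no depth.
- arm.sign_off(): hands the job in, once; it reports no verdict.
The state is a dict: "t": time; "q": joint angles; "joint_vel": joint speeds; "tau": joint torques, N m; "tcp_pos": TCP position; "tool_rot": TCP orientation; "contact_force": force on the tool from outside, world axes, zero at the start; "torque": the same for the moment, N m; "width": opening from 0.0 (shut) to 1.0 (fully open).
Only numpy, scipy, OpenCV 4.12 (cv2) and the standard library are available. Lean on these libraries where they do the work, as an engineer would, in place of code of your own. Each camera call takes 0.05 s, during which the arm holds its last target. There are 200 camera calls.

TASK

Reload the bench fume extractor: turn the latch bar aside until it is well clear of the sloping filter tray, then lay in the three filter elements one on another, the shortest (mesh screen) at the bottom, then the thick cassette, then the longest (louvred grille) on top, each flat and fully home in its own step of the tray. Then turn the latch bar back along the middle of the stack to its stop, let go, and leave the charger, bottle, jar and screwdriver where they are.

Things in the scene. Friction and masses are not known exactly. Their poses are not given: they have to be found in the camera images.
- tray: Aluminium filter tray on the extractor, sloping 30 degrees: x up the slope away from the robot, y left across it, z square out of its floor. Origin: centre of its floor, 80 mm above the bench. Pocket 66 mm wide in y, with three steps, each longer in x: 70 mm long from the floor to z = 13 mm, 86 mm long up to z = 37, 102 mm long up to the rim at z = 48. Walls end at x = +-60 mm.
- latch (a joint): Latch bar turning parallel to the tray floor about a pivot at tray x = 68, y = 0 mm. 0 = closed, pointing down the slope (tray -x) over the middle of the pocket; grows as it swings towards tray +y, to 1.95 rad; at 1.6 it is clear of the pocket. Starts at 0 to 0.35. Friction holds it (about 1 N at the knob); closed stop at -0.03. Underside 56 mm above the tray floor, 4 mm above a home stack.
- extractor: White fume extractor, base box 170 x 110 x 34 mm, origin under its middle, on the bench; x points away from the robot at yaw 0. It carries the sloping tray. Place and yaw (up to 0.35 rad either way) differ each time; it does not move when pushed.
- tray_gap (a point): Middle of the open left side of the tray (tray y = 37 mm, 24 mm above its floor); the right side is alike. Side walls (8 mm thick, outer faces at y = +-41 mm) stand only at the corners, |x| 26 to 60 mm; the middle 52 mm is open for fingers, and the floor there is cut away beyond |y| = 26 mm, with 25 mm or more free below it.
- latch_knob (a point): Middle of the upright round black knob near the bar's free end, 16 mm across and 24 mm tall, 70 mm from the pivot; its axis is square to the tray floor, its foot 62 and its top 86 mm above the tray floor.
- screen: Mesh screen, the shortest element: grey plastic frame with wire mesh, 64 (x) x 60 (y) x 14 (z) mm. Origin at its centre. Lies flat on the bench; either face may be up, either end first. Home: its centre 7 mm above the tray floor. About 60 g.
- cassette: Carbon cassette, the thick element: grey plastic frame with black ribbed core, 80 (x) x 60 (y) x 24 (z) mm. Origin at its centre. Lies flat on the bench; either face or end. Home, on the screen: its centre 26 mm above the tray floor, long side along the tray's x. About 200 g.
- grille: Louvred grille, the longest element: grey plastic frame with aluminium slats, 96 (x) x 60 (y) x 14 (z) mm. Origin at its centre. Lies flat on the bench; either face or end. Home, on the cassette: its centre 45 mm above the tray floor, long side along the tray's x. About 90 g.
- charger: Bystander: grey battery charger with a small dark screen, 80 x 56 x 36 mm, origin under its centre. It stands among the filter elements; leave alone.
- bottle: Bystander: white plastic bottle, 52 mm across, 150 mm tall, origin under its centre; leave alone.
- screwdriver: Bystander: screwdriver lying on the bench; leave alone.
- jar: Bystander: small glass jar, 48 mm across, 55 mm tall, origin under its centre; leave alone.
Things that resemble listed ones, but are neither listed nor needed, are in the scene too. What is shaped like the grille but blue or red is not meant.

How it is judged:
On the way, in this order (a step that is already met when the one before it is completed fails the run):
1. the latch bar is turned aside (past 1.2 rad) (value of joint latch above 1.2 rad), for 0.1 s.
2. the screen lies home at the bottom of the tray (x of screen in the frame of tray between -0.006 and 0.006 m and y of screen in the frame of tray between -0.006 and 0.006 m and z of screen in the frame of tray between 0.004 and 0.01 m and angle between the z axis of screen and the z axis of tray, either way round below 0.07 rad), for 0.2 s.
3. the cassette lies home on the screen (all of step 2 and x of cassette in the frame of tray between -0.006 and 0.006 m and y of cassette in the frame of tray between -0.006 and 0.006 m and z of cassette in the frame of tray between 0.023 and 0.029 m and angle between the z axis of cassette and the z axis of tray, either way round below 0.07 rad and angle between the x axis of cassette and the x axis of tray, either way round below 0.2 rad), for 0.2 s.
4. the grille lies home on the cassette (all of step 3 and x of grille in the frame of tray between -0.006 and 0.006 m and y of grille in the frame of tray between -0.006 and 0.006 m and z of grille in the frame of tray between 0.042 and 0.048 m and angle between the z axis of grille and the z axis of tray, either way round below 0.07 rad and angle between the x axis of grille and the x axis of tray, either way round below 0.2 rad), for 0.2 s.
At the end, for the whole second after the job is handed in: Screen, cassette and grille lie in the tray in that order from the bottom, each centred within 6 mm along and across, its centre within 3 mm of 7, 26 and 45 mm above the tray floor, flat within 0.07 rad, cassette and grille lengthwise, at rest; the latch bar is back over them, below 0.12 rad (all of step 4 and linear speed of each of screen, cassette, grille below 0.02 m/s and value of joint latch below 0.12 rad); the robot touches nothing.
It fails at once if the charger is pushed more than 25 mm or lifted (distance of charger from where it was at the start of the episode above 0.025 m).
It fails at once if the bottle is pushed more than 25 mm or lifted (distance of bottle from where it was at the start of the episode above 0.025 m).
It fails at once if the screwdriver is pushed more than 25 mm or lifted (distance of screwdriver from where it was at the start of the episode above 0.025 m).
It fails at once if the jar is pushed more than 25 mm or lifted (distance of jar from where it was at the start of the episode above 0.025 m).
It also fails if it takes over 72 s, if anything falls off the work surface, if the arm or the gripper's body presses on something with over 40 N, if the wrist force passes 120 N, or if a joint passes its speed limit or range.

## Working session

There is one attempt and no reset: what is moved stays moved. The work goes in short steps, Python scripts to look and compute and a tool call to move; the robot and the scene stay as the last step left them, time stands still between calls to the robot, and variables do not carry over. Pictures are saved under pics/ and viewed, about 8 in all and at most 12, crops included, and the job is handed in when it is done.

Besides the shell and the picture viewer there is one more tool, called by a JSON object that holds its "api" and its "payload", one argument or row to a line. drive_tool: Moves the arm, as the interface text tells. Shifts and turns lie within -1 to 1; 1 stands for 0.5 m of shift or 45 degrees of turn. Its arguments: {"type":"object","properties":{"deltas":{"type":"array"},"newtons":{"type":"number"}},"required":["deltas"]}

```bash
ls; mkdir -p pics; python3 - <<'E'
from plant import arm, vision
import cv2,json,numpy as np,pickle
o=arm.get_obs();print(o,arm.grip_depth)
for n in ("top","side"):
    f=vision.grab_frame(n);pickle.dump(f,open(n+"0.pkl","wb"));cv2.imwrite(f"pics/{n}0.png",cv2.cvtColor(f["image"],cv2.COLOR_RGB2BGR))
    print(n,{k:np.round(v,4).tolist() for k,v in f.items() if k!="image"})
f=vision.grab_frame("wrist");pickle.dump(f,open("w0.pkl","wb"))
print({k:np.round(v,4).tolist() for k,v in f.items() if k!="image"})
E
```

```text
pics
{'t': 0.0, 'q': array([ 1.11940832e+00,  1.24484715e-01,  1.65165385e+00, -4.75551887e-05,
        1.36745695e+00, -8.26254481e-02]), 'joint_vel': array([-0.00203478, -0.00015527,  0.00096281,  0.00045859,  0.0017262 ,
        0.00073371]), 'tau': array([-4.50183916e-04, -4.17599809e+01, -3.59932494e+01,  7.73456460e-02,
        4.91215044e-02, -1.56649380e-04]), 'tcp_pos': array([0.23408175, 0.60571768, 0.21341214]), 'tool_rot': array([-3.13959278e+00, -1.18901825e-04,  2.77283963e+00]), 'contact_force': array([-0.04221134, -0.5065592 ,  0.56443444]), 'torque': array([ 0.02948643, -0.02587547, -0.01797592]), 'width': 1.0014637301657787} -0.0188
top {'intrinsics': [[493.2107, 0.0, 290.9435], [0.0, 493.2107, 212.1686], [0.0, 0.0, 1.0]], 'extrinsics': [[-0.0196, 0.9921, -0.1242, 0.3447], [-0.9998, -0.0192, 0.0039, 0.0148], [0.0015, 0.1243, 0.9922, 1.4004], [0.0, 0.0, 0.0, 1.0]]}
side {'intrinsics': [[537.8349, 0.0, 279.2326], [0.0, 537.8349, 196.2017], [0.0, 0.0, 1.0]], 'extrinsics': [[-0.9877, 0.0661, -0.1414, 0.2964], [-0.1542, -0.5544, 0.8178, 1.2622], [-0.0243, 0.8296, 0.5578, 0.9685], [0.0, 0.0, 0.0, 1.0]]}
{'intrinsics': [[358.4721, 0.0, 278.1609], [0.0, 358.4721, 209.2273], [0.0, 0.0, 1.0]], 'tool_from_camera': [[-0.0013, 0.9574, 0.2887, 0.0823], [1.0, 0.0014, -0.0002, -0.0019], [-0.0006, 0.2887, -0.9574, -0.1711], [0.0, 0.0, 0.0, 1.0]]}
```

View pics/top0.png

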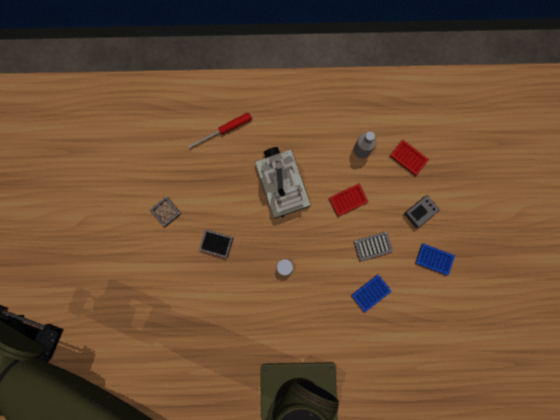

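View pics/side0.png

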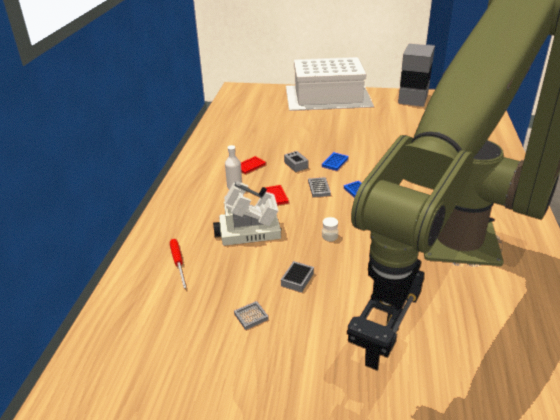

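The elements are small in these views. Candidates in the top view:
- **Screen:** (166,212), wire mesh.
- **Cassette:** (217,244), black core. The grey charger at (422,212) could be mistaken for it.
- **Grille:** (373,246), bare aluminium slats. The look-alikes are red at (408,157) and (349,200), and blue at (371,293) and (435,260).
- **Extractor:** (283,183), with the latch knob near (281,191).
- **Leave alone:** jar (285,268), bottle (365,145), screwdriver (225,130).

Next I'll measure from the top and side views.

```bash
cat > h.py <<'E'
import numpy as np,cv2,pickle
from scipy.spatial.transform import Rotation as R
def T(o):
    M=np.eye(4);M[:3,:3]=R.from_euler('xyz',o['tool_rot']).as_matrix();M[:3,3]=o['tcp_pos'];return M
def ext(f): return f['extrinsics']
def rays(f,uv):
    K=f['intrinsics'];uv=np.atleast_2d(uv).astype(float);E=ext(f)
    d=np.c_[(uv[:,0]-K[0,2])/K[0,0],-(uv[:,1]-K[1,2])/K[1,1],-np.ones(len(uv))]@E[:3,:3].T
    return E[:3,3],d
def plane(f,uv,z):
    c,d=rays(f,uv);return c+d*((z-c[2])/d[:,2])[:,None]
def proj(f,P):
    E=np.linalg.inv(ext(f));p=np.atleast_2d(P)@E[:3,:3].T+E[:3,3];K=f['intrinsics']
    return np.c_[K[0,2]-K[0,0]*p[:,0]/p[:,2],K[1,2]+K[1,1]*p[:,1]/p[:,2]]
def tri(fs,uvs):
    A=np.zeros((3,3));b=np.zeros(3);L=[]
    for f,u in zip(fs,uvs):
        c,d=rays(f,u);d=d[0]/np.linalg.norm(d[0]);P=np.eye(3)-np.outer(d,d);A+=P;b+=P@c;L.append((c,P))
    x=np.linalg.solve(A,b);return x,[np.linalg.norm(P@(x-c)) for c,P in L]
def grab(n,name):
    from plant import arm,vision
    o=arm.get_obs();f=vision.grab_frame(n)
    if n=='wrist': f['extrinsics']=T(o)@f['tool_from_camera']
    pickle.dump(f,open(name+'.pkl','wb'));cv2.imwrite(f'pics/{name}.png',f['image'][:,:,::-1]);return o,f
def load(n): return pickle.load(open(n+'.pkl','rb'))
def blobs(f,wood_sat=70,amin=150,roi=None):
    im=cv2.cvtColor(f['image'],cv2.COLOR_RGB2HSV);hue,s=im[:,:,0],im[:,:,1]
    m=((s<wood_sat)|(im[:,:,2]<35)).astype(np.uint8)
    m=cv2.morphologyEx(m,cv2.MORPH_CLOSE,np.ones((5,5)))
    cs,_=cv2.findContours(m,cv2.RETR_EXTERNAL,cv2.CHAIN_APPROX_NONE)
    return [c for c in cs if cv2.contourArea(c)>amin],m
def rect(f,c,z):
    P=plane(f,cv2.convexHull(c)[:,0],z)[:,:2];(x,y),(a,b),ang=cv2.minAreaRect((P*1000).astype(np.float32))
    if a<b:a,b,ang=b,a,ang+90
    return np.round([x,y,a,b,(ang+90)%180-90],1)
E
python3 - <<'E'
from h import *
ft=load('top0');fs=load('side0')
for f,n in((ft,'top'),(fs,'side')):
    cs,m=blobs(f,amin=80)
    for c in cs:
        M=cv2.moments(c);u=[M['m10']/M['m00'],M['m01']/M['m00']]
        if M['m00']<4000: print(n,np.round(u,1),M['m00'],rect(f,c,0.014),plane(f,u,0.01)[0].round(3))
im=[]
for (u,v) in((166,212),(217,244),(373,246),(283,183)):
    im.append(cv2.resize(ft['image'][v-35:v+35,u-35:u+35],(400,300),interpolation=cv2.INTER_CUBIC))
cv2.imwrite('pics/crop0.png',np.vstack([np.hstack(im[:2]),np.hstack(im[2:])])[:,:,::-1])
E
```

```text
top [303.1 401.5] 2096.0 [  9.9 -16.2 178.2 106.7  88.9] [ 0.001 -0.014  0.01 ]
top [284.5 267. ] 201.0 [364.3  30.3  44.4  41.9  -1.1] [0.364 0.03  0.01 ]
top [372.9 246. ] 656.5 [ 418.  -219.2   95.3   58.3  -75.2] [ 0.418 -0.22   0.01 ]
top [215.7 243.4] 562.0 [434.  222.5  80.7  59.6  73.1] [0.434 0.223 0.01 ]
top [165.  211.2] 435.0 [527.8 365.7  64.4  58.7  39.6] [0.528 0.367 0.01 ]
top [421.7 211.3] 536.5 [ 513.6 -361.5   84.9   55.1  -52.5] [ 0.514 -0.362  0.01 ]
top [281.8 182.1] 2308.0 [610.7  35.3 195.8 110.9  18.1] [0.606 0.034 0.01 ]
top [364.8 144.3] 364.0 [ 712.  -208.8   82.2   50.2  -27.9] [ 0.712 -0.208  0.01 ]
side [250.8 314.8] 523.5 [527.4 373.9  68.7  64.9 -51.5] [0.528 0.371 0.01 ]
side [296.8 276.1] 600.0 [435.2 223.6  99.4  67.3  72.9] [0.436 0.221 0.01 ]
side [384.8 308.2] 3991.5 [207.4 300.9 383.3 144.6  80.2] [0.21  0.307 0.01 ]
side [329.6 228.3] 288.5 [367.   10.  111.1  43.3 -86.2] [0.367 0.006 0.01 ]
side [436.4 225. ] 306.5 [ 58.9 -47.7 209.8  29.3  73.6] [ 0.059 -0.048  0.01 ]
side [471.5 209.2] 124.5 [ -63.1 -145.3  125.2   45.2   15. ] [-0.052 -0.142  0.01 ]
side [318.9 186.8] 300.0 [ 418.6 -208.4  109.1   59.9  -75. ] [ 0.419 -0.213  0.01 ]
side [554.9 199.2] 307.0 [-306.7 -239.5  307.5   38.5   75.7] [-0.313 -0.228  0.01 ]
side [296.  160.9] 300.0 [ 514.4 -365.8  121.2   76.5  -52.6] [ 0.515 -0.371  0.01 ]
side [245.8 210.1] 3310.5 [ 661.2 -178.9  586.5  193.   -76. ] [ 0.63  -0.055  0.01 ]
side [487.7 151.3] 306.0 [-160.9 -508.5  151.7   70.9   65.1] [-0.158 -0.516  0.01 ]
side [442.1 139.3] 192.5 [  -4.4 -552.6  213.4  131.5  -39.4] [-0.006 -0.591  0.01 ]
side [537.7  91. ] 446.5 [ -456.1 -1236.   1442.2   116.5    72.2] [-0.458 -1.092  0.01 ]
side [49.6 21.6] 3830.5 [ 2451.8 -1818.6  1293.7   894.4   -86.8] [ 2.312 -1.951  0.01 ]
```

View pics/crop0.png

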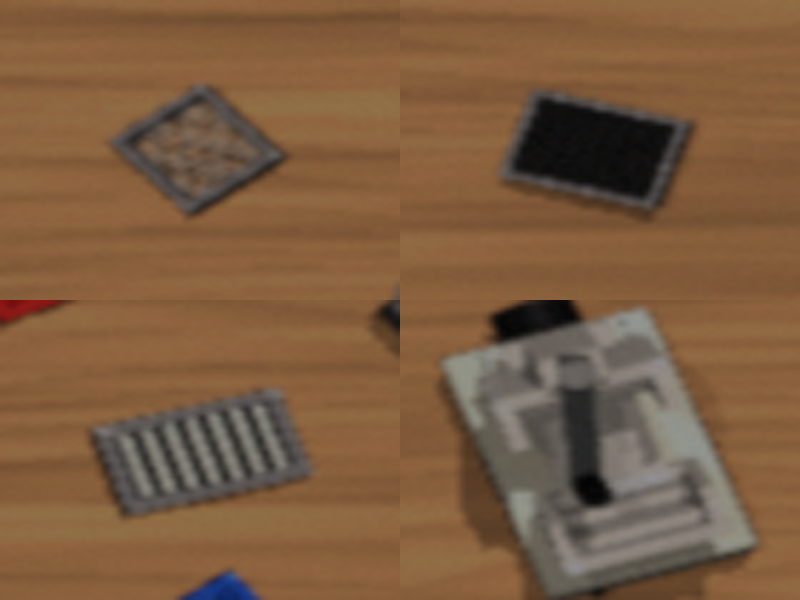

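Sizes match: grille 95×58, cassette 81×60 and screen 64×59 mm, with both views agreeing within a few mm. The crops show mesh, black core, bare-metal slats and the latch almost closed. Next I'll move the wrist camera over the tray.

{"api": "drive_tool", "payload": {
  "deltas": [-0.32,-0.246,-0.082,0,1,-0.32,-0.246,-0.082,0,1,-0.32,-0.246,-0.082,0,1,-0.32,-0.246,-0.082,0,1,-0.32,-0.246,-0.082,0,1]
}}

```text
t: 0.57
tcp_pos: [0.3397, 0.432, 0.2557]
tool_rot: [-3.141, 0.0, 2.773]
contact_force: [0.1, 0.5, 0.5]
width: 0.999
```

{"api": "drive_tool", "payload": {
  "deltas": [-0.32,-0.246,-0.082,0,1,-0.32,-0.246,-0.082,0,1,-0.32,-0.246,-0.082,0,1,-0.32,-0.246,-0.082,0,1,-0.32,-0.246,-0.082,0,1]
}}

```text
t: 0.98
tcp_pos: [0.4447, 0.2594, 0.297]
tool_rot: [3.142, 0.0, 2.773]
contact_force: [-0.1, 1.2, -0.1]
width: 1.001
```

{"api": "drive_tool", "payload": {
  "deltas": [-0.32,-0.246,-0.082,0,1,-0.32,-0.246,-0.082,0,1,-0.32,-0.246,-0.082,0,1,-0.32,-0.246,-0.082,0,1,-0.32,-0.246,-0.082,0,1]
}}

```text
t: 1.4
tcp_pos: [0.5497, 0.0869, 0.3379]
tool_rot: [-3.142, 0.0, 2.772]
contact_force: [-0.1, 0.3, 0.9]
width: 1.0
```

{"api": "drive_tool", "payload": {
  "deltas": [-0.1,-0.08,-0.03,-0.78,1,-0.1,-0.08,-0.03,-0.78,1,-0.1,-0.08,-0.03,-0.78,1,-0.1,-0.08,-0.03,-0.78,1,-0.1,-0.08,-0.03,-0.78,1]
}}

```text
t: 1.82
tcp_pos: [0.5814, 0.0329, 0.3522]
tool_rot: [3.141, -0.001, -2.893]
contact_force: [-0.2, -0.2, -0.9]
width: 1.001
```

```bash
python3 - <<'E'
from h import *
o,f=grab('wrist','w1');print(o['t'],o['tcp_pos'],o['tool_rot'],o['contact_force'])
_,f2=grab('top','t1')
E
```

```text
1.8167 [0.5814403  0.03287231 0.35216912] [ 3.14126193e+00 -8.28971807e-04 -2.89323010e+00] [-0.166211   -0.17394327 -0.93683661]
```

View pics/w1.png

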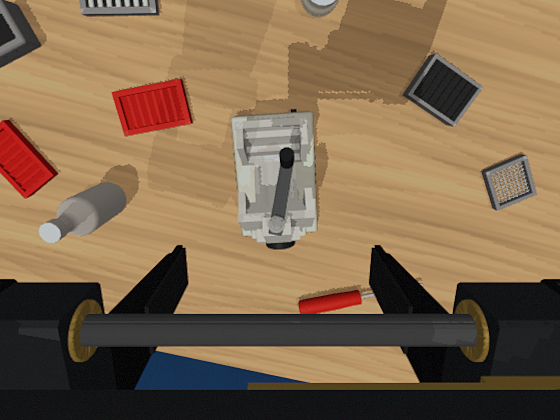

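```bash
python3 - <<'E'
from h import *
f=load('w1');c=f['image'][100:255,220:330]
cv2.imwrite('pics/crop1.png',cv2.resize(c,None,fx=3.8,fy=3.8,interpolation=cv2.INTER_CUBIC)[:,:,::-1])
E
```

```text
(no output)
```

View pics/crop1.png

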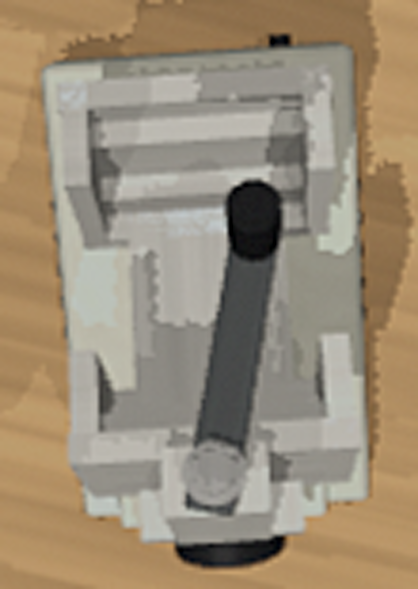

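```bash
python3 - <<'E'
from h import *
f=load('w1')
U=lambda p:np.array(p)/3.8+[220-.4,100-.4]
pts={'dl':((62,82),-.060,-.041,.048),'dr':((330,70),-.060,.041,.048),'ul':((72,355),.026,-.041,.048),'ur':((352,333),.026,.041,.048),'uul':((73,465),.06,-.041,.048),'uur':((362,445),.06,.041,.048)}
A=[];B=[]
for k,(p,x,y,z) in pts.items():
    hz=.08+x*.5+z*.866;P=plane(f,U(p),hz)[0];A.append(P[:2]);B.append([x*.866-z*.5,y]);print(k,P.round(4))
A=np.array(A);B=np.array(B)
# rigid fit
a=A-A.mean(0);b=B-B.mean(0);H=b.T@a;th=np.arctan2(H[0,1]-H[1,0],H[0,0]+H[1,1])
Rm=np.array([[np.cos(th),-np.sin(th)],[np.sin(th),np.cos(th)]]);t=A.mean(0)-Rm@B.mean(0)
print('yaw',th,'org',t,'res mm',((B@Rm.T+t-A)*1000).round(1).tolist())
for p in((45,65),(353,45)):print('base',plane(f,U(p),.034)[0].round(4))
print('knobtop',plane(f,U((255,203)),.154)[0].round(4),'pivot',plane(f,U((216,468)),.165)[0].round(4))
# expected
def W(x,y,z): h=Rm@[x*.866-z*.5,y]+t;return np.r_[h,.08+x*.5+z*.866]
for ang in(0,.1,.2,.3):print(ang,W(.068-.07*np.cos(ang),.07*np.sin(ang),.086).round(4))
print('piv',W(.068,0,.062))
# base check in top view
E
```

```text
dl [ 0.5347 -0.0309  0.0916]
dr [0.5111 0.0482 0.0916]
ul [ 0.607  -0.0074  0.1346]
ur [0.5805 0.0706 0.1346]
uul [0.6342 0.0007 0.1516]
uur [0.608  0.0798 0.1516]
yaw 0.3120717595688674 org [0.5949508  0.03188279] res mm [[0.5, 0.5], [-1.0, -0.6], [-0.9, -0.2], [0.5, -0.2], [-0.0, 0.8], [0.9, -0.3]]
base [ 0.535  -0.0435  0.034 ]
base [0.5023 0.0586 0.034 ]
knobtop [0.5482 0.0325 0.154 ] pivot [0.6205 0.0398 0.165 ]
0 [0.5524 0.0181 0.1535]
0.1 [0.5505 0.0249 0.1537]
0.2 [0.5493 0.0318 0.1542]
0.3 [0.5486 0.0387 0.155 ]
piv [0.6214918  0.04044527 0.167692  ]
```

```bash
cat >> h.py <<'E'
th=0.312;org=np.array([.595,.032])
def W(x,y,z):
    h=np.array([[np.cos(th),-np.sin(th)],[np.sin(th),np.cos(th)]])@[x*.866-z*.5,y]+org
    return np.r_[h,.08+x*.5+z*.866]
def plan(wps,start=None):
    """wps: list of (xyz,yaw); prints tool-axis deltas in drive units for each leg and rows needed"""
    if start is None:
        from plant import arm
        o=arm.get_obs();print('now',o['t'],o['tcp_pos'].round(4),o['tool_rot'].round(3),o['contact_force'].round(1),round(o['width'],3))
        start=(o['tcp_pos'],o['tool_rot'][2])
    p,y=np.array(start[0]),start[1]
    for q,yy in wps:
        q=np.array(q);d=q-p;dy=(yy-y+np.pi)%(2*np.pi)-np.pi
        u=np.array([np.cos(y)*d[0]+np.sin(y)*d[1],np.sin(y)*d[0]-np.cos(y)*d[1],-d[2]])/.5
        print(u.round(3),'turn',round(-dy/(np.pi/4),3),'rows',round(max(np.linalg.norm(d)/.0417,abs(dy)/.125),1),'->',q.round(4))
        p,y=q,yy
YT=th-np.pi
def latch(a,z=.072): return W(.068-.07*np.cos(a),.07*np.sin(a),z)
E
python3 - <<'E'
from h import *
k=latch(.21)
plan([(k+[0,0,.06],YT),(k,YT)]+[(latch(a),YT) for a in(.45,.7,.95,1.2,1.45,1.65,1.85,1.93)])
# relative offsets from start for the arc, cumulative
plan([(latch(a),YT) for a in (.55,.95)],(k,YT));
for s,l in((.21,(.4,.6,.8,1.,1.2)),(1.2,(1.4,1.55,1.7,1.85,1.93))):
    for a in l: plan([(latch(a),YT)],(latch(s),YT))
E
```

```text
now 1.9167 [0.5812 0.0334 0.3522] [ 3.141e+00 -1.000e-03 -2.899e+00] [-0.5  0.1  0.8] 1.001
[0.049 0.015 0.3  ] turn -0.088 rows 3.6 -> [0.5559 0.0347 0.2021]
[-0.    0.    0.12] turn -0.0 rows 1.4 -> [0.5559 0.0347 0.1421]
[-0.009  0.032 -0.005] turn -0.0 rows 0.4 -> [0.5555 0.0512 0.1448]
[-0.016  0.029 -0.009] turn -0.0 rows 0.4 -> [0.5588 0.0677 0.1496]
[-0.022  0.024 -0.013] turn -0.0 rows 0.4 -> [0.5657 0.0824 0.156 ]
[-0.027  0.017 -0.015] turn -0.0 rows 0.4 -> [0.5759 0.0944 0.1637]
[-0.029  0.008 -0.017] turn -0.0 rows 0.4 -> [0.5885 0.1029 0.1721]
[-0.024  0.001 -0.014] turn -0.0 rows 0.3 -> [0.5999 0.1069 0.1791]
[-0.024 -0.005 -0.014] turn -0.0 rows 0.3 -> [0.612  0.1082 0.186 ]
[-0.009 -0.004 -0.005] turn -0.0 rows 0.1 -> [0.6169 0.1079 0.1887]
[-0.015  0.044 -0.009] turn -0.0 rows 0.6 -> [0.5564 0.058  0.1465]
[-0.033  0.041 -0.019] turn -0.0 rows 0.7 -> [0.5657 0.0824 0.156 ]
[-0.007  0.025 -0.004] turn -0.0 rows 0.3 -> [0.5553 0.0478 0.1441]
[-0.019  0.05  -0.011] turn -0.0 rows 0.7 -> [0.557  0.0613 0.1475]
[-0.034  0.071 -0.02 ] turn -0.0 rows 1.0 -> [0.5612 0.0739 0.152 ]
[-0.053  0.089 -0.031] turn -0.0 rows 1.3 -> [0.5675 0.085  0.1574]
[-0.075  0.101 -0.043] turn -0.0 rows 1.6 -> [0.5759 0.0944 0.1637]
[-0.023  0.007 -0.013] turn -0.0 rows 0.3 -> [0.5858 0.1015 0.1704]
[-0.041  0.009 -0.024] turn -0.0 rows 0.6 -> [0.5941 0.1052 0.1756]
[-0.06   0.008 -0.034] turn -0.0 rows 0.8 -> [0.6029 0.1075 0.1809]
[-0.077  0.004 -0.045] turn -0.0 rows 1.1 -> [0.612  0.1082 0.186 ]
[-0.087  0.001 -0.05 ] turn -0.0 rows 1.2 -> [0.6169 0.1079 0.1887]
```

{"api": "drive_tool", "payload": {
  "deltas": [0.05,0.015,0.3,-0.09,0.5,0.05,0.015,0.3,-0.09,0.5,0.05,0.015,0.3,-0.09,0.5,0.05,0.015,0.3,-0.09,0.5,0.05,0.015,0.3,-0.09,0.5]
}}

```text
t: 2.33
tcp_pos: [0.5498, 0.0354, 0.1943]
tool_rot: [3.137, -0.013, -2.83]
contact_force: [-1.1, 0.4, -0.9]
width: 0.705
```

```bash
python3 - <<'E'
from h import *
o,f=grab('wrist','w2');f1=load('w1')
a=.21
E=latch(a,.086);print('exp top px',proj(f,E),proj(f1,E),'tip',proj(f,o['tcp_pos']))
for g in(f,f1):
    c=proj(g,E)[0].astype(int);r=60 if g is f else 14
    v=g['image'].max(2)[c[1]-r:c[1]+r,c[0]-r:c[0]+r]
    m=(v<32).astype(np.uint8);n,l,s,ce=cv2.connectedComponentsWithStats(m)
    for i in range(1,n):
        if s[i,4]>30:print(s[i]+[c[0]-r,c[1]-r,0,0,0],ce[i]+c-r)
plan([(latch(a),YT)])
E
```

```text
exp top px [[275.71481213 237.7094882 ]] [[286.56804047 154.01753724]] tip [[280.39405973 267.25243655]]
[264 226  23  28 389] [273.98971722 238.16452442]
[280 148  14  20 231] [286.30735931 157.5974026 ]
now 2.3833 [0.5524 0.0352 0.1987] [ 3.139 -0.007 -2.829] [0.5 0.1 1. ] 0.663
[-0.006 -0.003  0.113] turn 0.001 rows 1.4 -> [0.5559 0.0347 0.1421]
```

View pics/w2.png

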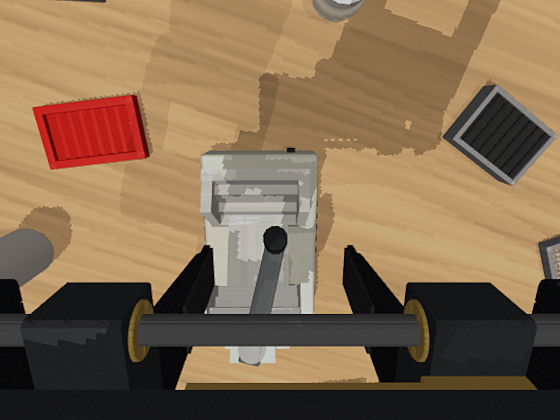

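The knob at (274,238) falls within 2 px of the model's prediction and sits between the fingers. Next: grip it and swing the bar.

{"api": "drive_tool", "payload": {
  "deltas": [0,0,0.06,0,0.45,0,0,0.118,0,0.45,0,0,0.118,0,0.1,0,0,0.118,0,0.0,0,0,0.118,0,0.0],
  "newtons": 15
}}

```text
t: 2.8
tcp_pos: [0.5573, 0.0349, 0.147]
tool_rot: [-3.14, 0.004, -2.828]
contact_force: [1.3, -0.7, 0.4]
width: 0.314
```

{"api": "drive_tool", "payload": {
  "deltas": [0,0,0,0,0,0,0,0,0,0,0,0,0,0,0,0,0,0,0,0,0,0,0,0,0]
}}

```text
t: 3.22
tcp_pos: [0.5569, 0.0349, 0.1463]
tool_rot: [-3.14, 0.004, -2.827]
contact_force: [0.9, 0.1, 5.8]
width: 0.16
```

```bash
python3 - <<'E'
from h import *
plan([(latch(.21),YT)])
E
```

```text
now 3.2167 [0.5569 0.0349 0.1463] [-3.14   0.004 -2.827] [0.9 0.1 5.8] 0.16
[0.002 0.    0.008] turn 0.003 rows 0.1 -> [0.5559 0.0347 0.1421]
```

{"api": "drive_tool", "payload": {
  "deltas": [-0.007,0.025,-0.014,0,0,-0.019,0.05,-0.021,0,0,-0.034,0.071,-0.03,0,0,-0.053,0.089,-0.041,0,0,-0.075,0.101,-0.053,0,0]
}}

```text
t: 3.63
tcp_pos: [0.5755, 0.0949, 0.1705]
tool_rot: [-3.14, -0.001, -2.826]
contact_force: [1.6, -7.0, -1.6]
width: 0.161
```

{"api": "drive_tool", "payload": {
  "deltas": [-0.023,0.007,-0.013,0,0,-0.041,0.009,-0.024,0,0,-0.06,0.008,-0.034,0,0,-0.077,0.004,-0.045,0,0,-0.086,0.001,-0.05,0,0]
}}

```text
t: 4.05
tcp_pos: [0.6165, 0.1088, 0.1955]
tool_rot: [-3.141, -0.002, -2.826]
contact_force: [-1.6, -2.9, -2.9]
width: 0.161
```

{"api": "drive_tool", "payload": {
  "deltas": [0,0,0,0,0,0,0,0,0,0,0,0,0,0,0,0,0,0,0,0.4,0,0,0,0,0.4]
}}

```text
t: 4.47
tcp_pos: [0.6153, 0.1089, 0.1953]
tool_rot: [3.14, -0.001, -2.827]
contact_force: [0.0, 0.5, -0.1]
width: 0.248
```

```bash
python3 - <<'E'
from h import *
plan([(latch(1.93),YT)])
E
```

```text
now 4.4667 [0.6153 0.1089 0.1953] [ 3.140e+00 -1.000e-03 -2.827e+00] [ 0.   0.5 -0.1] 0.248
[-0.002 -0.003  0.013] turn 0.003 rows 0.2 -> [0.6169 0.1079 0.1887]
```

```bash
python3 - <<'E'
from h import *
from plant import arm
p=arm.get_obs()['tcp_pos']
plan([(p+[0,0,.07],YT),(np.array([.528,.366,.2]),np.deg2rad(-140.4))])
E
```

```text
now 4.4667 [0.6153 0.1089 0.1953] [ 3.140e+00 -1.000e-03 -2.827e+00] [ 0.   0.5 -0.1] 0.248
[-0.    0.   -0.14] turn 0.003 rows 1.7 -> [0.6153 0.1089 0.2653]
[0.008 0.543 0.131] turn -0.483 rows 6.7 -> [0.528 0.366 0.2  ]
```

{"api": "drive_tool", "payload": {
  "deltas": [0,0,-0.08,0,0.45,0,0,-0.14,0,0.6,0.0,0.06,-0.14,-0.1,0.8,0.0,0.14,-0.12,-0.2,1,0.0,0.22,-0.1,-0.3,1]
}}

```text
t: 4.88
tcp_pos: [0.582, 0.214, 0.2473]
tool_rot: [3.141, 0.004, -2.59]
contact_force: [-0.2, 1.2, -1.2]
width: 0.591
```

```bash
python3 - <<'E'
from h import *
plan([(np.array([.528,.366,.2]),np.deg2rad(-140.4))])
E
```

```text
now 4.8833 [0.582  0.214  0.2473] [ 3.141  0.004 -2.59 ] [-0.2  1.2 -1.2] 0.591
[-0.067  0.316  0.095] turn -0.178 rows 4.0 -> [0.528 0.366 0.2  ]
```

{"api": "drive_tool", "payload": {
  "deltas": [-0.067,0.316,0.095,-0.178,1,-0.067,0.316,0.095,-0.178,1,-0.067,0.316,0.095,-0.178,1,-0.067,0.316,0.095,-0.178,1,-0.067,0.316,0.095,-0.178,1]
}}

```text
t: 5.3
tcp_pos: [0.5231, 0.37, 0.1946]
tool_rot: [3.137, -0.004, -2.446]
contact_force: [-0.1, -0.4, -0.3]
width: 0.941
```

```bash
cat >> h.py <<'E'
def near(f,guess,z,amin=400,sat=70):
    cs,m=blobs(f,sat,amin);g=proj(f,guess)[0]
    for c in cs:
        if cv2.pointPolygonTest(c,tuple(map(float,g)),False)>=0: return rect(f,c,z),c
    return None,None
def guessdbg(f):
    for c in blobs(f)[0]: print(cv2.boundingRect(c))
E
python3 - <<'E'
from h import *
o,f=grab('wrist','w3')
r,c=near(f,[.528,.366,.014],.014);print(r)
if r is None: guessdbg(f)
# latch check from the top
_,t=grab('top','t3')
print('latch px exp open',proj(t,latch(1.93,.086)),'closed',proj(t,latch(.21,.086)))
for a in(1.5,1.7,1.93):
    u=proj(t,latch(a,.086))[0].round().astype(int);print(a,u,t['image'][u[1]-1:u[1]+2,u[0]-1:u[0]+2].mean((0,1)))
plan([])
E
```

```text
[527.9 366.8  65.3  59.9  39.2]
latch px exp open [[251.40810254 166.73350619]] closed [[281.6792739  193.52373189]]
1.5 [253 178] [144.55555556 101.88888889  64.33333333]
1.7 [252 173] [148.55555556 104.          66.        ]
1.93 [251 167] [12.77777778 11.66666667 11.44444444]
now 5.4 [0.5261 0.3664 0.1967] [ 3.141e+00 -2.000e-03 -2.448e+00] [-0.5  0.4  0.8] 0.983
```

View pics/w3.png

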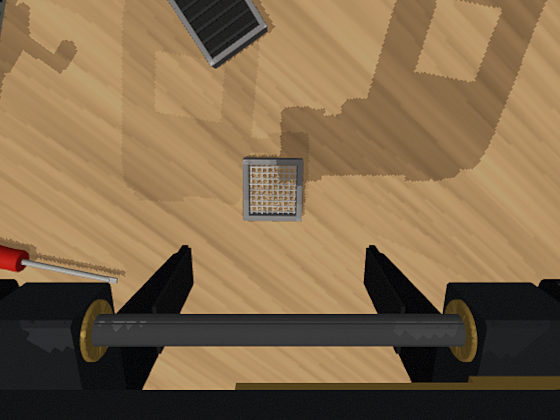

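Latch is open at about 1.93 rad, with the knob dark at the predicted top pixel. The screen at (273,190) measures 65×60 mm and both views agree. Picking it 10 mm off-centre so the fingers clear the tray's uphill walls.

```bash
python3 - <<'E'
from h import *
y=np.deg2rad(39.2-180)
p=np.array([.5279,.3668,0])+.010*np.array([np.cos(y),np.sin(y),0])
plan([(p+[0,0,.05],y),(p+[0,0,.004],y)])
E
```

```text
now 5.4 [0.5261 0.3664 0.1967] [ 3.141e+00 -2.000e-03 -2.448e+00] [-0.5  0.4  0.8] 0.983
[ 0.017 -0.002  0.293] turn 0.011 rows 3.5 -> [0.5202 0.3605 0.05  ]
[-0.     0.     0.092] turn -0.0 rows 1.1 -> [0.5202 0.3605 0.004 ]
```

{"api": "drive_tool", "payload": {
  "deltas": [0.016,-0.002,0.08,0.01,1,0.016,-0.002,0.16,0.01,1,0.016,-0.002,0.24,0.01,1,0.016,-0.002,0.29,0.01,1,0.016,-0.002,0.29,0.01,1]
}}

```text
t: 5.82
tcp_pos: [0.5186, 0.3554, 0.046]
tool_rot: [3.14, -0.012, -2.462]
contact_force: [-0.8, -0.2, -0.9]
width: 0.997
```

{"api": "drive_tool", "payload": {
  "deltas": [0,0,0.05,0,1,0,0,0.092,0,1,0,0,0.092,0,0.8,0,0,0.092,0,0.5,0,0,0.092,0,0.5],
  "newtons": 10
}}

```text
t: 6.23
tcp_pos: [0.5243, 0.3597, 0.0095]
tool_rot: [-3.141, 0.004, -2.46]
contact_force: [-0.5, -0.2, 0.8]
width: 0.845
```

{"api": "drive_tool", "payload": {
  "deltas": [0,0,0,0,0.4,0,0,0,0,0.4,0,0,0,0,0.4,0,0,0,0,0.4,0,0,0,0,0.4]
}}

```text
t: 6.65
tcp_pos: [0.5232, 0.3599, 0.0082]
tool_rot: [-3.141, 0.002, -2.459]
contact_force: [-0.8, -0.4, 6.3]
width: 0.63
```

```bash
python3 - <<'E'
from h import *
plan([])
E
```

```text
now 6.65 [0.5232 0.3599 0.0082] [-3.141e+00  2.000e-03 -2.459e+00] [-0.8 -0.4  6.3] 0.63
```

```bash
python3 - <<'E'
from h import *
from plant import arm
o=arm.get_obs();p=o['tcp_pos'];y=o['tool_rot'][2]
plan([(p+[0,0,.2],y),(np.r_[W(-.008,0,.075)[:2],.21],YT),(W(-.008,0,.075),YT),(W(-.008,0,.035),YT),(W(-.008,0,.018),YT)])
E
```

```text
now 6.65 [0.5232 0.3599 0.0082] [-3.141e+00  2.000e-03 -2.459e+00] [-0.8 -0.4  6.3] 0.63
[-0.   0.  -0.4] turn -0.0 rows 4.8 -> [0.5232 0.3599 0.2082]
[ 0.385 -0.567 -0.004] turn 0.471 rows 8.2 -> [0.5527 0.0184 0.21  ]
[-0.     0.     0.138] turn -0.0 rows 1.7 -> [0.5527 0.0184 0.141 ]
[-0.04  -0.     0.069] turn -0.0 rows 1.0 -> [0.5718 0.0245 0.1063]
[-0.017  0.     0.029] turn -0.0 rows 0.4 -> [0.5798 0.0271 0.0916]
```

{"api": "drive_tool", "payload": {
  "deltas": [0,0,-0.05,0,0.4,0,0,-0.12,0,0.4,0,0,-0.2,0,0.4,0,0,-0.28,0,0.4,0,0,-0.36,0,0.4]
}}

```text
t: 7.07
tcp_pos: [0.5217, 0.359, 0.1878]
tool_rot: [3.141, -0.001, -2.459]
contact_force: [1.4, -0.4, -1.0]
width: 0.628
```

{"api": "drive_tool", "payload": {
  "deltas": [0.02,-0.03,-0.04,0,0.4,0.06,-0.09,-0.04,0,0.4,0.1,-0.15,-0.04,0,0.4,0.14,-0.21,-0.04,0,0.4,0.18,-0.27,-0.04,0,0.4]
}}

```text
t: 7.48
tcp_pos: [0.5371, 0.1964, 0.2065]
tool_rot: [-3.142, -0.0, -2.459]
contact_force: [0.6, 0.6, -0.3]
width: 0.63
```

{"api": "drive_tool", "payload": {
  "deltas": [0.04,-0.06,0,0.1,0.4,0.08,-0.12,0,0.2,0.4,0.12,-0.18,0,0.3,0.4,0.16,-0.24,0,0.4,0.4,0.19,-0.28,0,0.471,0.4]
}}

```text
t: 7.9
tcp_pos: [0.5518, 0.0265, 0.2063]
tool_rot: [-3.141, -0.001, -2.834]
contact_force: [0.2, -0.2, -0.8]
width: 0.63
```

```bash
python3 - <<'E'
from h import *
grab('wrist','w4')
plan([(W(-.008,0,.075),YT),(W(-.008,0,.035),YT),(W(-.008,0,.018),YT)])
E
```

```text
now 7.95 [0.552  0.0235 0.2063] [-3.138e+00 -2.000e-03 -2.838e+00] [ 1.  -2.8  0.1] 0.63
[ 0.002 -0.01   0.131] turn -0.011 rows 1.6 -> [0.5527 0.0184 0.141 ]
[-0.04  -0.     0.069] turn -0.0 rows 1.0 -> [0.5718 0.0245 0.1063]
[-0.017  0.     0.029] turn -0.0 rows 0.4 -> [0.5798 0.0271 0.0916]
```

View pics/w4.png

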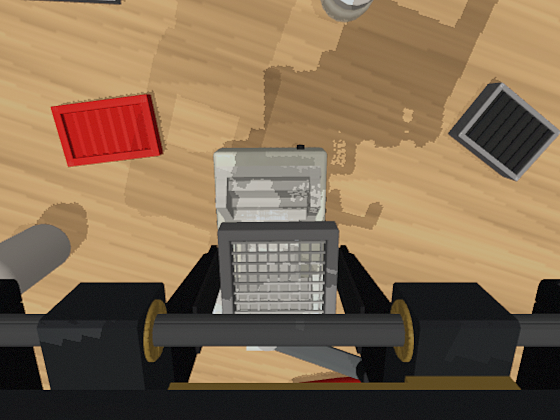

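Screen held level at (278,270), with the tray below and the latch bar lying aside at (330,360). Lowering in stages.

{"api": "drive_tool", "payload": {
  "deltas": [0.002,-0.004,0.06,-0.011,0.4,0.002,-0.004,0.1,-0.011,0.4,0.002,-0.004,0.131,-0.011,0.4,0.002,-0.004,0.131,-0.011,0.4,0.002,-0.004,0.131,-0.011,0.4],
  "newtons": 5
}}

```text
t: 8.37
tcp_pos: [0.5508, 0.0272, 0.14]
tool_rot: [3.141, -0.003, -2.82]
contact_force: [1.1, 0.5, 0.3]
width: 0.633
```

```bash
python3 - <<'E'
from h import *
plan([(W(-.008,0,.035),YT),(W(-.008,0,.018),YT)])
E
```

```text
now 8.3667 [0.5508 0.0272 0.14  ] [ 3.141e+00 -3.000e-03 -2.820e+00] [1.1 0.5 0.3] 0.633
[-0.038 -0.018  0.067] turn 0.012 rows 1.0 -> [0.5718 0.0245 0.1063]
[-0.017  0.     0.029] turn -0.0 rows 0.4 -> [0.5798 0.0271 0.0916]
```

{"api": "drive_tool", "payload": {
  "deltas": [0,-0.018,0,0.012,0.4,0,-0.018,0,0.012,0.4,-0.013,-0.018,0.02,0.012,0.4,-0.025,-0.018,0.043,0.012,0.4,-0.025,-0.018,0.043,0.012,0.4]
}}

```text
t: 8.78
tcp_pos: [0.566, 0.0228, 0.117]
tool_rot: [3.14, -0.003, -2.83]
contact_force: [-1.7, -0.2, -1.3]
width: 0.631
```

```bash
python3 - <<'E'
from h import *
plan([(W(-.008,0,.035),YT),(W(-.008,0,.018),YT)])
E
```

```text
now 8.7833 [0.566  0.0228 0.117 ] [ 3.14e+00 -3.00e-03 -2.83e+00] [-1.7 -0.2 -1.3] 0.631
[-0.012 -0.     0.021] turn -0.001 rows 0.3 -> [0.5718 0.0245 0.1063]
[-0.017  0.     0.029] turn -0.0 rows 0.4 -> [0.5798 0.0271 0.0916]
```

Precisely on line. Lower to tray z of about 18 mm, which should tilt the screen, then release.

{"api": "drive_tool", "payload": {
  "deltas": [-0.008,0,0.014,0,0.4,-0.016,0,0.028,0,0.4,-0.023,0,0.039,0,0.4,-0.029,0,0.05,0,0.4,-0.029,0,0.05,0,0.4],
  "newtons": 4
}}

```text
t: 9.2
tcp_pos: [0.5799, 0.0271, 0.093]
tool_rot: [3.141, -0.002, -2.83]
contact_force: [-0.2, 0.4, -1.2]
width: 0.628
```

```bash
python3 - <<'E'
from h import *
plan([])
o,f=grab('side','s5');c=proj(f,W(0,0,.02))[0].astype(int);print(c)
g,fw=grab('wrist','w5')
a=cv2.resize(f['image'][c[1]-45:c[1]+45,c[0]-60:c[0]+60],(400,300),interpolation=cv2.INTER_CUBIC)
b=cv2.resize(fw['image'][130:400,100:460],(400,300))
cv2.imwrite('pics/c5.png',np.hstack([a,b])[:,:,::-1])
E
```

```text
now 9.2 [0.5799 0.0271 0.093 ] [ 3.141e+00 -2.000e-03 -2.830e+00] [-0.2  0.4 -1.2] 0.628
[253 203]
```

View pics/c5.png

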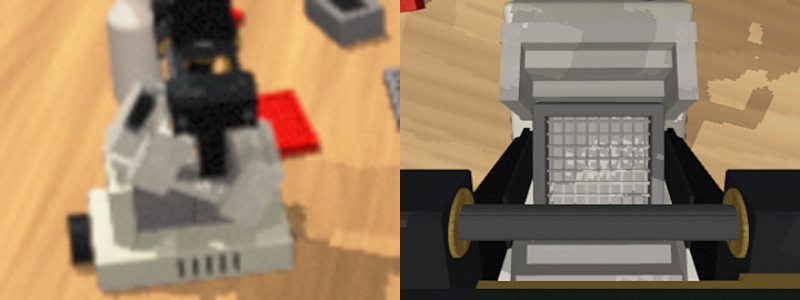

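{"api": "drive_tool", "payload": {
  "deltas": [-0.003,0,0.006,0,0.4,-0.006,0,0.01,0,0.4,-0.006,0,0.01,0,0.75,-0.006,0,0.01,0,0.85,-0.006,0,0.01,0,0.85]
}}

```text
t: 9.72
tcp_pos: [0.5833, 0.0277, 0.0899]
tool_rot: [-3.141, 0.001, -2.83]
contact_force: [-0.8, -0.6, -0.3]
width: 0.789
```

{"api": "drive_tool", "payload": {
  "deltas": [0,0,0,0,0.85,0,0,0,0,0.85,0,0,-0.08,0,0.85,0,0,-0.16,0,0.85,0,0,-0.24,0,0.85]
}}

```text
t: 10.13
tcp_pos: [0.5824, 0.0279, 0.2103]
tool_rot: [3.141, -0.002, -2.83]
contact_force: [0.4, -0.5, -0.1]
width: 0.85
```

```bash
python3 - <<'E'
from h import *
o,f=grab('wrist','w6');plan([])
# check screen: predicted top-face outline at home vs edges
P=[W(sx*.032+dx,sy*.03,.014) for dx in(-.003,) for sx,sy in((-1,-1),(-1,1),(1,1),(1,-1))]
print('pred home (x=-3)',proj(f,P).round(1).tolist())
c=proj(f,W(0,0,.014))[0].astype(int)
cv2.imwrite('pics/c6.png',cv2.resize(f['image'][c[1]-75:c[1]+75,c[0]-80:c[0]+80],(640,600),interpolation=cv2.INTER_CUBIC)[:,:,::-1]);print(c)
E
```

```text
now 10.1833 [0.5874 0.0277 0.2217] [-3.137  0.014 -2.83 ] [3.5 0.6 6.7] 0.846
pred home (x=-3) [[244.7, 172.8], [313.9, 172.6], [315.9, 246.2], [243.2, 246.4]]
[279 212]
```

View pics/c6.png

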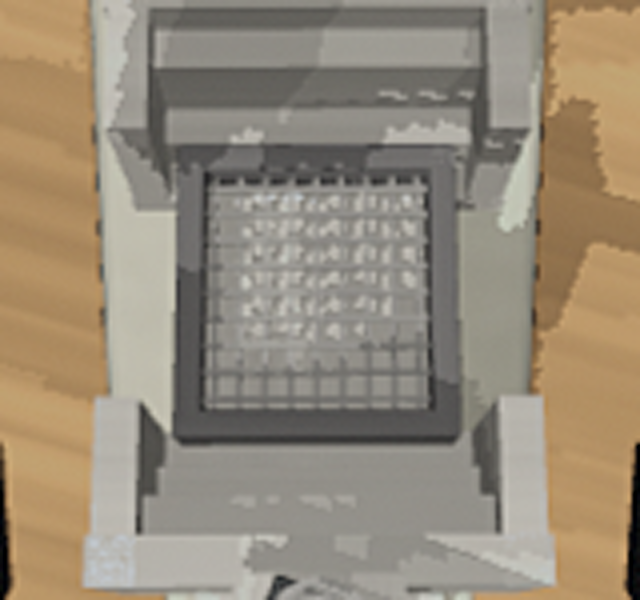

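Screen is home: its outline agrees with the predicted home outline within about 1 px on all sides. Now the cassette.

```bash
python3 - <<'E'
from h import *
plan([([.434,.2225,.2],np.deg2rad(-106.9))])
E
```

```text
now 10.1833 [0.5874 0.0277 0.2217] [-3.137  0.014 -2.83 ] [3.5 0.6 6.7] 0.846
[0.173 0.465 0.043] turn -1.228 rows 7.7 -> [0.434  0.2225 0.2   ]
```

{"api": "drive_tool", "payload": {
  "deltas": [0.02,0.06,0,-0.15,1,0.05,0.13,0,-0.3,1,0.08,0.2,0,-0.45,1,0.1,0.27,0,-0.6,1,0.13,0.34,0,-0.75,1]
}}

```text
t: 10.6
tcp_pos: [0.4684, 0.1708, 0.2099]
tool_rot: [-3.141, 0.001, -2.236]
contact_force: [0.4, 1.4, 0.7]
width: 0.999
```

```bash
python3 - <<'E'
from h import *
plan([([.434,.2225,.2],np.deg2rad(-106.9))])
E
```

```text
now 10.6 [0.4684 0.1708 0.2099] [-3.141e+00  1.000e-03 -2.236e+00] [0.4 1.4 0.7] 0.999
[-0.039  0.118  0.02 ] turn -0.472 rows 3.0 -> [0.434  0.2225 0.2   ]
```

{"api": "drive_tool", "payload": {
  "deltas": [-0.02,0.06,0.01,-0.15,1,-0.035,0.11,0.02,-0.3,1,-0.039,0.118,0.02,-0.45,1,-0.039,0.118,0.02,-0.472,1,-0.039,0.118,0.02,-0.472,1]
}}

```text
t: 11.02
tcp_pos: [0.4351, 0.2218, 0.1998]
tool_rot: [-3.141, 0.0, -1.872]
contact_force: [-0.2, -0.4, -0.5]
width: 0.998
```

{"api": "drive_tool", "payload": {
  "deltas": [0,0,0,0,1,0,0,0,0,1,0,0,0,0,1,0,0,0,0,1,0,0,0,0,1]
}}

```text
t: 11.43
tcp_pos: [0.4354, 0.2212, 0.1997]
tool_rot: [-3.142, -0.0, -1.872]
contact_force: [-0.6, 0.1, -0.4]
width: 0.999
```

```bash
python3 - <<'E'
from h import *
o,f=grab('wrist','w7')
r,c=near(f,[.434,.2225,.024],.024);print(r,near(load('t3'),[.434,.2225,.024],.024,200)[0])
y=np.deg2rad(r[4]-180) if r[4]>0 else np.deg2rad(r[4])
p=np.array([r[0],r[1],0])/1000+.003*np.array([np.cos(y),np.sin(y),0])
plan([(p+[0,0,.05],y),(p+[0,0,.003],y)])
E
```

```text
[433.4 221.3  81.5  60.   72.7] [433.2 221.1  80.1  58.7  73. ]
now 11.4833 [0.4353 0.2213 0.1996] [-3.142  0.    -1.872] [0.7 0.1 0.8] 1.001
[0.007 0.004 0.299] turn 0.001 rows 3.6 -> [0.4325 0.2184 0.05  ]
[-0.     0.     0.094] turn -0.0 rows 1.1 -> [0.4325 0.2184 0.003 ]
```

{"api": "drive_tool", "payload": {
  "deltas": [0.007,0.004,0.08,0,1,0.007,0.004,0.16,0,1,0.007,0.004,0.24,0,1,0.007,0.004,0.31,0,1,0.007,0.004,0.36,0,1]
}}

```text
t: 11.9
tcp_pos: [0.4301, 0.218, 0.0162]
tool_rot: [3.138, -0.002, -1.871]
contact_force: [-0.9, 0.1, 0.1]
width: 0.999
```

{"api": "drive_tool", "payload": {
  "deltas": [0,0,0.02,0,1,0,0,0.03,0,0.6,0,0,0.03,0,0.5,0,0,0.03,0,0.4,0,0,0.03,0,0.4],
  "newtons": 12
}}

```text
t: 12.32
tcp_pos: [0.434, 0.2196, 0.0069]
tool_rot: [-3.138, 0.003, -1.87]
contact_force: [0.2, 0.2, 0.8]
width: 0.777
```

{"api": "drive_tool", "payload": {
  "deltas": [0,0,0,0,0.4,0,0,0,0,0.4,0,0,0,0,0.4,0,0,-0.04,0,0.4,0,0,-0.1,0,0.4]
}}

```text
t: 12.73
tcp_pos: [0.4288, 0.2176, 0.0518]
tool_rot: [3.135, -0.005, -1.871]
contact_force: [0.7, -0.3, -2.4]
width: 0.631
```

{"api": "drive_tool", "payload": {
  "deltas": [0,0,-0.08,0,0.4,0,0,-0.16,0,0.4,0,0,-0.24,0,0.4,0,0,-0.3,0,0.4,0,0,-0.32,0,0.4]
}}

```text
t: 13.15
tcp_pos: [0.4344, 0.2197, 0.2208]
tool_rot: [-3.134, 0.006, -1.87]
contact_force: [0.7, 0.9, -2.0]
width: 0.632
```

```bash
python3 - <<'E'
from h import *
D=np.array([0,0,.009])
plan([(np.r_[W(-.003,0,.09)[:2],.22],YT)])
E
```

```text
now 13.15 [0.4344 0.2197 0.2208] [-3.134  0.006 -1.87 ] [ 0.7  0.9 -2. ] 0.632
[ 0.319 -0.34   0.002] turn 1.221 rows 7.7 -> [0.5497 0.0174 0.22  ]
```

{"api": "drive_tool", "payload": {
  "deltas": [0.03,-0.03,-0.02,0.1,0.4,0.07,-0.08,-0.02,0.25,0.4,0.12,-0.13,-0.02,0.4,0.4,0.16,-0.18,-0.02,0.55,0.4,0.2,-0.22,-0.02,0.68,0.4]
}}

```text
t: 13.57
tcp_pos: [0.5076, 0.0892, 0.2224]
tool_rot: [3.14, -0.002, -2.41]
contact_force: [0.6, 0.8, -1.7]
width: 0.631
```

```bash
python3 - <<'E'
from h import *
plan([(np.r_[W(-.003,0,.09)[:2],.22],YT)])
E
```

```text
now 13.5667 [0.5076 0.0892 0.2224] [ 3.14e+00 -2.00e-03 -2.41e+00] [ 0.6  0.8 -1.7] 0.631
[ 0.033 -0.163  0.005] turn 0.534 rows 3.4 -> [0.5497 0.0174 0.22  ]
```

{"api": "drive_tool", "payload": {
  "deltas": [0.01,-0.05,0,0.15,0.4,0.02,-0.1,0,0.3,0.4,0.03,-0.14,0,0.42,0.4,0.033,-0.163,0.005,0.534,0.4,0.033,-0.163,0.005,0.534,0.4]
}}

```text
t: 13.98
tcp_pos: [0.5499, 0.0175, 0.2192]
tool_rot: [3.141, -0.004, -2.828]
contact_force: [-0.2, 0.5, -3.2]
width: 0.63
```

{"api": "drive_tool", "payload": {
  "deltas": [0,0,0.02,0,0.4,0,0,0.05,0,0.4,0,0,0.07,0,0.4,0,0,0.07,0,0.4,0,0,0.07,0,0.4]
}}

```text
t: 14.4
tcp_pos: [0.549, 0.0201, 0.1855]
tool_rot: [3.14, -0.003, -2.822]
contact_force: [-0.2, -1.1, -1.2]
width: 0.633
```

```bash
python3 - <<'E'
from h import *
D=np.array([0,0,.007])
plan([(W(-.003,0,.09)-D,YT),(W(-.003,0,.055)-D,YT),(W(-.003,0,.030)-D,YT)])
E
```

```text
now 14.4 [0.549  0.0201 0.1855] [ 3.140e+00 -3.000e-03 -2.822e+00] [-0.2 -1.1 -1.2] 0.633
[ 0.    -0.006  0.072] turn 0.009 rows 0.9 -> [0.5497 0.0174 0.1494]
[-0.035  0.     0.061] turn -0.0 rows 0.8 -> [0.5664 0.0228 0.1191]
[-0.025  0.     0.043] turn -0.0 rows 0.6 -> [0.5783 0.0266 0.0975]
```

{"api": "drive_tool", "payload": {
  "deltas": [0,-0.006,0.036,0.009,0.4,0,-0.006,0.072,0.009,0.4,-0.018,-0.006,0.1,0.009,0.4,-0.035,-0.006,0.133,0.009,0.4,-0.035,-0.006,0.133,0.009,0.4],
  "newtons": 8
}}

```text
t: 14.82
tcp_pos: [0.5668, 0.0228, 0.1179]
tool_rot: [3.14, -0.004, -2.83]
contact_force: [-0.7, -0.8, -3.0]
width: 0.63
```

```bash
python3 - <<'E'
from h import *
D=np.array([0,0,.007])
plan([(W(-.003,0,.055)-D,YT),(W(-.003,0,.030)-D,YT)])
E
```

```text
now 14.8167 [0.5668 0.0228 0.1179] [ 3.14  -0.004 -2.83 ] [-0.7 -0.8 -3. ] 0.63
[ 0.001  0.    -0.002] turn -0.0 rows 0.0 -> [0.5664 0.0228 0.1191]
[-0.025  0.     0.043] turn -0.0 rows 0.6 -> [0.5783 0.0266 0.0975]
```

{"api": "drive_tool", "payload": {
  "deltas": [-0.006,0,0.01,0,0.4,-0.012,0,0.02,0,0.4,-0.018,0,0.03,0,0.4,-0.024,0,0.041,0,0.4,-0.024,0,0.041,0,0.4],
  "newtons": 6
}}

```text
t: 15.23
tcp_pos: [0.5798, 0.0257, 0.1001]
tool_rot: [-3.141, 0.001, -2.831]
contact_force: [0.3, -0.7, -4.0]
width: 0.627
```

```bash
python3 - <<'E'
from h import *
plan([])
o,f=grab('wrist','w8')
# near top edge of cassette: horizontal vs tilted predictions
for nm,P in(('flat z30',[W(x,y,.042) for x,y in((-.04,-.03),(-.04,.03))]),('home',[W(x,y,.038) for x,y in((-.04,-.03),(-.04,.03))])):print(nm,proj(f,P).round(1).tolist())
c=W(0,0,.03);d=np.array([np.cos(th),np.sin(th),0])
print('horiz',proj(f,[c-.04*d+[0,0,.012]]).round(1))
col=f['image'][100:300,278].mean(1).round().astype(int);print(col.tolist())
E
```

```text
now 15.2333 [0.5798 0.0257 0.1001] [-3.141e+00  1.000e-03 -2.831e+00] [ 0.3 -0.7 -4. ] 0.627
flat z30 [[223.3, 193.0], [342.7, 192.7]]
home [[224.4, 195.1], [341.4, 194.8]]
horiz [[283.6 206.2]]
[125, 126, 127, 127, 128, 128, 126, 126, 124, 125, 125, 127, 128, 130, 132, 133, 135, 132, 134, 131, 132, 132, 132, 133, 134, 133, 133, 133, 125, 116, 119, 121, 138, 153, 159, 160, 160, 162, 163, 163, 162, 163, 163, 163, 162, 163, 162, 162, 162, 162, 166, 167, 167, 167, 167, 167, 167, 166, 167, 167, 166, 168, 167, 167, 167, 170, 165, 126, 119, 122, 123, 122, 122, 131, 157, 173, 172, 171, 172, 170, 170, 171, 170, 171, 171, 170, 170, 172, 172, 140, 83, 106, 111, 113, 112, 112, 114, 114, 114, 98, 53, 28, 32, 33, 33, 33, 35, 34, 38, 42, 41, 40, 43, 41, 32, 34, 35, 34, 33, 31, 33, 32, 33, 33, 37, 33, 35, 33, 33, 37, 41, 40, 41, 41, 41, 36, 32, 33, 33, 31, 31, 32, 33, 35, 35, 35, 33, 32, 32, 31, 34, 45, 41, 42, 42, 41, 35, 31, 33, 33, 38, 36, 35, 35, 36, 34, 33, 36, 30, 34, 34, 32, 32, 42, 40, 41, 39, 36, 32, 34, 35, 32, 33, 32, 39, 46, 45, 45, 45, 47, 45, 35, 29, 30, 43, 42, 41, 40, 41, 33]
```

The cassette's near edge is at row 190, where a tilted cassette should be (193) rather than a level one (206). Lowering 3 mm more and releasing.

{"api": "drive_tool", "payload": {
  "deltas": [-0.003,0,0.006,0,0.4,-0.003,0,0.008,0,0.4,-0.003,0,0.008,0,0.75,-0.003,0,0.008,0,0.85,-0.003,0,0.008,0,0.85]
}}

```text
t: 15.7
tcp_pos: [0.5811, 0.0262, 0.0965]
tool_rot: [-3.141, 0.001, -2.831]
contact_force: [0.6, -0.1, 0.2]
width: 0.788
```

{"api": "drive_tool", "payload": {
  "deltas": [0,0,0,0,0.85,0,0,0,0,0.85,0,0,-0.06,0,0.85,0,0,-0.14,0,0.85,0,0,-0.22,0,0.85]
}}

```text
t: 16.12
tcp_pos: [0.5795, 0.0262, 0.2057]
tool_rot: [3.14, -0.003, -2.831]
contact_force: [1.3, 0.2, 0.8]
width: 0.847
```

```bash
python3 - <<'E'
from h import *
o,f=grab('wrist','w9');plan([])
P=[W(sx*.04-.002,sy*.03,.038) for sx,sy in((-1,-1),(-1,1),(1,1),(1,-1))]
c=proj(f,W(0,0,.038))[0].astype(int);q=proj(f,P);print(q.round(1).tolist(),c)
a=f['image'][c[1]-75:c[1]+75,c[0]-80:c[0]+80];a=cv2.resize(a,(640,600),interpolation=cv2.INTER_CUBIC)
cv2.imwrite('pics/c9.png',a[:,:,::-1])
im=f['image'].mean(2)
print('col',im[c[1]-75:c[1]+75,c[0]].round().astype(int).tolist());print('row',c[1],im[c[1],c[0]-70:c[0]+70].round().astype(int).tolist())
E
```

```text
now 16.1667 [0.5847 0.026  0.2173] [-3.137  0.013 -2.831] [2.7 0.2 7.2] 0.85
[[242.5, 160.1], [317.8, 159.8], [320.9, 260.8], [240.4, 261.0]] [280 211]
col [144, 145, 143, 144, 145, 143, 147, 139, 97, 101, 104, 103, 107, 132, 156, 152, 156, 163, 146, 149, 147, 117, 83, 93, 95, 97, 99, 80, 34, 20, 26, 23, 27, 32, 34, 31, 24, 33, 30, 32, 30, 27, 22, 28, 26, 24, 29, 32, 33, 25, 26, 25, 28, 30, 28, 25, 23, 26, 25, 28, 33, 32, 31, 27, 39, 43, 43, 41, 39, 42, 41, 36, 39, 52, 49, 48, 38, 39, 43, 40, 40, 41, 42, 40, 40, 36, 46, 52, 50, 46, 39, 38, 41, 40, 39, 42, 40, 41, 39, 44, 51, 51, 49, 37, 42, 39, 38, 37, 41, 40, 39, 33, 27, 51, 49, 47, 37, 37, 34, 21, 32, 73, 96, 96, 95, 97, 106, 117, 158, 154, 151, 155, 171, 170, 166, 151, 153, 153, 153, 153, 153, 154, 151, 151, 150, 151, 150, 151, 152, 151]
row 211 [151, 152, 152, 153, 152, 152, 152, 151, 152, 151, 150, 151, 152, 134, 111, 162, 185, 194, 197, 196, 194, 194, 194, 193, 193, 193, 197, 184, 126, 126, 127, 129, 131, 119, 59, 38, 44, 44, 43, 43, 43, 45, 45, 45, 47, 45, 43, 42, 45, 43, 45, 45, 44, 44, 45, 42, 44, 41, 43, 44, 45, 47, 47, 49, 47, 46, 47, 44, 47, 47, 48, 49, 48, 47, 48, 43, 41, 42, 45, 43, 44, 44, 44, 44, 43, 47, 42, 45, 45, 43, 45, 43, 44, 46, 42, 43, 42, 42, 42, 37, 53, 102, 132, 131, 127, 126, 118, 124, 158, 154, 154, 154, 154, 153, 153, 153, 154, 154, 152, 154, 152, 147, 137, 108, 85, 118, 117, 116, 116, 116, 116, 116, 114, 132, 161, 156, 156, 155, 157, 156]
```

{"api": "drive_tool", "payload": {
  "deltas": [0,0,0,0,0.85,0,0,0,0,0.85,0,0,0,0,0.85,0,0,0,0,0.85,0,0,0,0,0.85]
}}

```text
t: 16.58
tcp_pos: [0.5796, 0.0262, 0.204]
tool_rot: [3.14, -0.003, -2.831]
contact_force: [0.5, -0.3, -0.5]
width: 0.852
```

```bash
python3 - <<'E'
from h import *
o,f=grab('wrist','w10');plan([])
for z in(.038,.045):
  P=[W(sx*.04-.002,sy*.03,z) for sx,sy in((-1,-1),(-1,1),(1,1),(1,-1))]
  q=proj(f,P);print(z,q.round(1).tolist())
print('rim corners',proj(f,[W(x,y,.048) for x in(-.06,.026) for y in(-.041,.041)]).round(1).tolist())
c=proj(f,W(0,0,.038))[0].astype(int);print(c)
a=f['image'][c[1]-75:c[1]+75,c[0]-80:c[0]+80];a=cv2.resize(a,(640,600),interpolation=cv2.INTER_CUBIC)
cv2.imwrite('pics/c10.png',a[:,:,::-1])
E
```

```text
now 16.6333 [0.5798 0.0262 0.2043] [ 3.141e+00 -3.000e-03 -2.831e+00] [-0.1  0.2  0.2] 0.849
0.038 [[242.4, 160.2], [318.1, 159.9], [321.3, 261.5], [240.3, 261.8]]
0.045 [[241.6, 156.9], [319.1, 156.6], [322.4, 260.6], [239.3, 260.9]]
rim corners [[227.5, 133.7], [333.0, 133.4], [224.0, 243.9], [337.6, 243.5]]
[280 211]
```

View pics/c10.png

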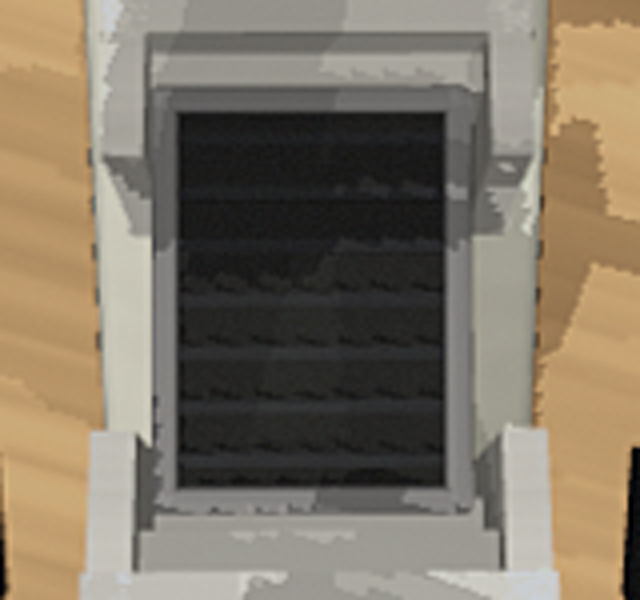

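The core's width barely changes from the near end to the far end, so it may be less tilted than the tray, with its near end caught high. I'll measure this on both elements' pictures.

```bash
python3 - <<'E'
from h import *
def edges(f,row,c0,c1):
    g=cv2.GaussianBlur(f['image'].mean(2),(1,5),0)[row].astype(float);d=np.gradient(g)
    out=[]
    for i in range(c0,c1):
        if abs(d[i])>7 and abs(d[i])>=abs(d[i-1]) and abs(d[i])>abs(d[i+1]): out.append((i,int(d[i])))
    return out
f=load('w6');print('screen w6')
for r in(178,185,195,205,215,225,235,242):print(r,edges(f,r,232,326))
f=load('w10');print('cass w10')
for r in(162,170,180,200,220,240,250,258):print(r,edges(f,r,230,330))
f=load('w7');c=proj(f,[.4334,.2213,.024])[0].astype(int);print('bench cass',c)
for k in(-25,0,25):print(edges(f,c[1]+k,c[0]-60,c[0]+60))
E
```

```text
screen w6
178 [(236, -21), (241, 21), (243, -18), (246, 14), (249, -12), (251, 11), (263, -13), (273, 11), (275, -7), (282, 12), (284, -8), (290, 13), (312, 9), (315, -19), (317, 16)]
185 [(241, 12), (243, -23), (249, -27), (251, 35), (262, 12), (264, -8), (269, 8), (274, -18), (281, 9), (288, 13), (292, -7), (299, 13), (301, -14), (304, -30), (313, 15), (316, 14), (325, 20)]
195 [(242, -39), (249, -23), (251, 31), (253, 9), (259, 15), (261, -12), (268, 11), (270, -13), (275, 13), (277, -7), (280, -10), (284, -8), (287, 16), (289, -18), (294, 17), (296, -11), (300, 12), (305, -33), (307, 20), (313, 22)]
205 [(242, -52), (248, -15), (250, 30), (253, 11), (259, 9), (262, 9), (267, -7), (269, 12), (274, -16), (281, 12), (283, -17), (288, 12), (294, 11), (296, -8), (299, 18), (301, -10), (305, -36), (307, 22), (313, 21)]
215 [(242, -56), (248, -10), (250, 30), (254, 14), (259, 16), (261, -16), (268, 12), (270, -12), (274, -7), (277, -7), (280, -9), (294, 14), (296, -12), (305, -35), (307, 18), (313, 21)]
225 [(242, -56), (248, -17), (250, 44), (253, 13), (264, 8), (266, -7), (270, 8), (2
[... 500 characters left out ...]
, 8), (323, 32)]
180 [(230, -17), (237, -9), (244, -34), (311, 36), (317, -9), (319, 7), (321, 8)]
200 [(237, -52), (244, -41), (311, 48), (318, 23)]
220 [(237, -41), (244, -47), (311, 50), (316, -9), (318, 26)]
240 [(237, -53), (244, -46), (311, 49), (316, -7), (319, 19)]
250 [(233, -59), (239, 16), (243, -39), (311, 48), (317, -12), (320, -9), (325, 44)]
258 [(233, -57), (239, 17), (243, -20), (279, -8), (301, 10), (312, 15), (318, -20), (322, 7), (326, 37)]
bench cass [279 188]
[(248, -10), (253, -42), (305, 49), (310, -22), (312, 7), (315, 11), (320, -7), (324, 12), (328, 15)]
[(249, -7), (254, -55), (305, 41), (310, 7)]
[(244, -7), (249, -13), (251, 11), (255, -51), (304, 37), (309, 7)]
```

```bash
python3 - <<'E'
from h import *
f=load('w10')
Ri=np.array([[np.cos(th),np.sin(th)],[-np.sin(th),np.cos(th)]])
def tray(P):
    h=Ri@(P[:2]-org);z=P[2]-.08;return np.array([h[0]*.866+z*.5,h[1],-h[0]*.5+z*.866])*1000
im=cv2.GaussianBlur(f['image'].mean(2),(5,5),0)
def sub(row,a,b):
    from scipy.ndimage import map_coordinates
    x=np.arange(a,b,.1);d=np.abs(np.gradient(map_coordinates(im,[np.full(len(x),float(row)),x],order=3)));return x[d.argmax()]
for row in(168,180,200,220,240,254):
    l,r=sub(row,241,248),sub(row,307,315)
    c,d=rays(f,[[l,row],[r,row]]);s=.05/np.linalg.norm(d[0]-d[1]);print(row,round(l,1),round(r,1),tray(c+s*d.mean(0)).round(1))
print('hyp',proj(f,[W(-.036,.03,.06),W(-.036,-.03,.06),W(.0406,.03,.037),W(.0406,-.03,.037)]).round(1).tolist())
# column edges
print(im[150:170,262].round().astype(int).tolist(),im[250:275,262].round().astype(int).tolist())
E
```

```text
168 243.7 311.0 [-29.8  -2.3  53.4]
180 243.7 310.9 [-21.2  -2.4  50.9]
200 243.6 311.0 [-6.5 -2.5 48.3]
220 243.6 311.0 [ 7.9 -2.5 44.8]
240 243.6 311.1 [22.4 -2.5 41.8]
254 243.5 311.1 [32.5 -2.6 39.8]
hyp [[321.7, 156.6], [239.4, 156.9], [321.2, 265.2], [240.4, 265.4]]
[142, 148, 148, 148, 148, 146, 135, 115, 98, 92, 94, 96, 91, 73, 48, 30, 25, 26, 27, 29] [46, 47, 43, 39, 35, 32, 36, 59, 93, 119, 130, 134, 137, 139, 143, 148, 151, 153, 158, 163, 164, 159, 155, 154, 154]
```

The screen's width ratio matches lying flat. The cassette is 12° off, with its near end caught on the downhill ledge (near end z 55, far end z 39). I'll regrip it, shift it 2–3 mm uphill and press it down while held.

```bash
python3 - <<'E'
from h import *
D=np.array([0,0,.007]);a=W(-.005,0,.035)-D
plan([(np.r_[a[:2],.2043],YT),(a,YT),(W(-.0025,0,.036)-D,YT),(W(-.0025,0,.0265)-D,YT)])
E
```

```text
now 16.6333 [0.5798 0.0262 0.2043] [ 3.141e+00 -3.000e-03 -2.831e+00] [-0.1  0.2  0.2] 0.849
[ 0.011  0.002 -0.   ] turn -0.002 rows 0.1 -> [0.5742 0.0253 0.2043]
[-0.     0.     0.207] turn -0.0 rows 2.5 -> [0.5742 0.0253 0.1008]
[-0.003 -0.    -0.004] turn -0.0 rows 0.1 -> [0.5758 0.0258 0.1029]
[-0.009  0.     0.016] turn -0.0 rows 0.2 -> [0.5803 0.0273 0.0947]
```

{"api": "drive_tool", "payload": {
  "deltas": [0.011,0.002,0.03,0,0.85,0.011,0.002,0.09,0,0.85,0.011,0.002,0.15,0,0.85,0.011,0.002,0.207,0,0.85,0.011,0.002,0.207,0,0.85]
}}

```text
t: 17.05
tcp_pos: [0.5699, 0.0256, 0.095]
tool_rot: [3.137, -0.012, -2.831]
contact_force: [-1.4, -0.2, 0.2]
width: 0.851
```

{"api": "drive_tool", "payload": {
  "deltas": [0,0,0,0,0.4,0,0,0,0,0.4,0,0,0,0,0.4,0,0,0,0,0.4,0,0,0,0,0.4],
  "newtons": 12
}}

```text
t: 17.47
tcp_pos: [0.5769, 0.0251, 0.1053]
tool_rot: [-3.139, 0.004, -2.831]
contact_force: [0.5, -0.5, 3.9]
width: 0.629
```

```bash
python3 - <<'E'
from h import *
D=np.array([0,0,.007]);a=W(-.005,0,.035)-D
plan([(a,YT),(W(-.0025,0,.036)-D,YT),(W(-.0025,0,.0265)-D,YT)])
E
```

```text
now 17.4667 [0.5769 0.0251 0.1053] [-3.139  0.004 -2.831] [ 0.5 -0.5  3.9] 0.629
[0.005 0.002 0.009] turn -0.001 rows 0.1 -> [0.5742 0.0253 0.1008]
[-0.003 -0.    -0.004] turn -0.0 rows 0.1 -> [0.5758 0.0258 0.1029]
[-0.009  0.     0.016] turn -0.0 rows 0.2 -> [0.5803 0.0273 0.0947]
```

{"api": "drive_tool", "payload": {
  "deltas": [-0.005,0,-0.006,0,0.4,-0.006,0,-0.006,0,0.4,-0.01,0,0.002,0,0.4,-0.013,0,0.01,0,0.4,-0.015,0,0.015,0,0.4]
}}

```text
t: 17.88
tcp_pos: [0.5838, 0.0278, 0.0992]
tool_rot: [-3.141, 0.003, -2.831]
contact_force: [-11.3, -1.8, 23.5]
width: 0.631
```

```bash
cat >> h.py <<'E'
Ri=np.array([[np.cos(th),np.sin(th)],[-np.sin(th),np.cos(th)]])
def tray(P):
    h=Ri@(P[:2]-org);z=P[2]-.08;return np.array([h[0]*.866+z*.5,h[1],-h[0]*.5+z*.866])*1000
def face(f,rows,L,Rr,w):
    """3-D points (tray mm) on a face from the columns of two edges w apart"""
    from scipy.ndimage import map_coordinates
    im=cv2.GaussianBlur(f['image'].mean(2),(5,5),0);out=[]
    for row in rows:
        e=[]
        for a,b in(L,Rr):
            x=np.arange(a,b,.1);d=np.abs(np.gradient(map_coordinates(im,[np.full(len(x),float(row)),x],order=3)));e.append(x[d.argmax()])
        c,d=rays(f,[[e[0],row],[e[1],row]]);s=w/np.linalg.norm(d[0]-d[1]);out.append(np.r_[row,e,tray(c+s*d.mean(0))])
    return np.round(out,1)
E
python3 - <<'E'
from h import *
D=np.array([0,0,.007])
plan([(W(-.0025,0,.0265)-D,YT)])
from plant import arm
o,f=grab('wrist','w11');print('pivot tray',tray(o['tcp_pos']+D).round(1))
h=[proj(f,W(x,y,.038))[0].round(0) for x in(-.035,.02) for y in(-.025,.025)];print(h)
r0=int(h[0][1])
print(face(f,range(r0,r0+70,12),(h[0][0]-8,h[0][0]+6),(h[1][0]-6,h[1][0]+8),.05))
E
```

```text
now 17.8833 [0.5838 0.0278 0.0992] [-3.141e+00  3.000e-03 -2.831e+00] [-11.3  -1.8  23.5] 0.631
[0.007 0.001 0.009] turn -0.001 rows 0.1 -> [0.5803 0.0273 0.0947]
pivot tray [ 2.8 -0.5 28.6]
[array([232., 196.]), array([331., 196.]), array([229., 310.]), array([335., 310.])]
[[196.  224.3 332.  -31.5  -1.6  51.7]
 [208.  224.4 331.9 -26.1  -1.6  50.2]
 [220.  224.3 332.  -20.6  -1.6  49.2]
 [232.  224.3 331.9 -15.2  -1.7  47.8]
 [244.  224.  332.3  -9.7  -1.7  47.6]
 [256.  224.2 332.1  -4.3  -1.7  45.7]]
```

The grip slid and the cassette did not move. A 12° tilt would also fit a screen resting on the lowest ledge (13 mm over 64 mm), so I'll re-measure the screen properly in w6.

```bash
python3 - <<'E'
from h import *
f=load('w6')
print(face(f,range(192,242,6),(239,245),(311,317),.06))
f=load('w6');im=f['image'].mean(2);print(im[165:182,279].round().astype(int).tolist(),im[236:256,279].round().astype(int).tolist())
print(proj(f,[W(-.032,0,.014),W(.032,0,.014)]).round(1).tolist())
E
```

```text
[[192.  242.4 313.1 -16.9  -1.4  16.6]
 [198.  242.4 313.3 -11.7  -1.3  16.2]
 [204.  242.4 313.3  -6.8  -1.3  15.1]
 [210.  242.4 313.3  -1.8  -1.3  13.9]
 [216.  242.  313.5   3.7  -1.4  15.2]
 [222.  242.  313.8   8.8  -1.3  15.3]
 [228.  241.7 314.2  14.2  -1.3  17. ]
 [234.  241.7 313.8  18.8  -1.5  14.2]
 [240.  241.5 314.1  23.9  -1.4  15.1]]
[143, 143, 142, 140, 139, 138, 138, 132, 90, 79, 82, 82, 84, 84, 80, 84, 70] [115, 116, 141, 90, 79, 84, 86, 85, 87, 83, 59, 65, 121, 150, 146, 145, 144, 144, 143, 143]
[[279.3, 176.0], [279.6, 249.9]]
```

The screen is flat and home, with its top at z of about 15 mm along its length and its centre at x −2.7. So the cassette is wedged: its far lower corner is hooked in the gap beyond the screen against the step at x = 35, and its near corner is on the wall at −43. I'll regrip further downhill, lift it free keeping its tilt, shift it uphill and lower again.

{"api": "drive_tool", "payload": {
  "deltas": [0,0,-0.006,0,0.6,0,0,-0.012,0,0.8,0.006,0,-0.012,0,0.85,0.012,0,-0.012,0,0.85,0.012,0,-0.012,0,0.85]
}}

```text
t: 18.35
tcp_pos: [0.5758, 0.0259, 0.1007]
tool_rot: [3.141, -0.001, -2.831]
contact_force: [-0.0, 0.3, 0.3]
width: 0.827
```

```bash
python3 - <<'E'
from h import *
D=np.array([0,0,.007])
plan([(W(-.006,0,.035)-D,YT)])
o,f=grab('wrist','w12');print('tcp tray',tray(o['tcp_pos']).round(1))
h=[proj(f,W(x,y,.048))[0].round(0) for x in(-.035,) for y in(-.025,.025)];print(h)
r0=int(h[0][1])-10
print(face(f,range(r0+12,r0+80,12),(h[0][0]-8,h[0][0]+8),(h[1][0]-8,h[1][0]+8),.05))
print(r0-10,f['image'].mean(2)[r0-10:r0+25,int(h[0][0])+25].round().astype(int).tolist())
E
```

```text
now 18.35 [0.5758 0.0259 0.1007] [ 3.141e+00 -1.000e-03 -2.831e+00] [-0.   0.3  0.3] 0.827
[ 0.005 -0.     0.001] turn -0.002 rows 0.1 -> [0.5734 0.025  0.1003]
tcp tray [-7.1  0.1 28. ]
[array([229., 207.]), array([331., 206.])]
[[209.  228.4 325.7 -36.   -1.6  38.6]
 [221.  228.  326.  -29.7  -1.6  38.5]
 [233.  227.5 326.7 -23.4  -1.6  39.3]
 [245.  227.4 326.8 -17.5  -1.6  38.2]
 [257.  226.9 327.3 -11.4  -1.6  38.7]
 [269.  226.5 327.8  -5.5  -1.6  38.9]]
187 [166, 166, 167, 167, 166, 166, 167, 170, 162, 96, 96, 102, 102, 105, 105, 107, 108, 97, 68, 45, 26, 30, 34, 31, 29, 32, 32, 31, 30, 28, 27, 29, 30, 34, 31]
```

The press worked after all: once released, the cassette dropped home. Its top face now reads z 38–39 mm, flat over the whole measured length. Retreating, re-checking, then going for the grille.

{"api": "drive_tool", "payload": {
  "deltas": [0,0,0,0,0.85,0,0,-0.06,0,0.85,0,0,-0.13,0,0.85,0,0,-0.2,0,0.9,0,0,-0.22,0,1]
}}

```text
t: 18.82
tcp_pos: [0.5794, 0.0258, 0.2178]
tool_rot: [-3.138, 0.009, -2.831]
contact_force: [1.4, -0.0, 1.2]
width: 0.925
```

{"api": "drive_tool", "payload": {
  "deltas": [0,0,0,0,1,0,0,0,0,1,0,0,0,0,1,0,0,0,0,1,0,0,0,0,1]
}}

```text
t: 19.23
tcp_pos: [0.5754, 0.0259, 0.2086]
tool_rot: [3.14, -0.004, -2.831]
contact_force: [0.3, -0.8, 0.5]
width: 0.997
```

```bash
python3 - <<'E'
from h import *
o,f=grab('wrist','w13')
h=[proj(f,W(x,y,.038))[0] for x in(-.035,.035) for y in(-.025,.025)];r0,r1=int(h[0][1])+4,int(h[2][1])-4
print(np.round(h,1).tolist());a,b=min(h[0][0],h[2][0]),max(h[1][0],h[3][0])
print(face(f,range(r0,r1,10),(a-6,a+6),(b-6,b+6),.05))
im=f['image'].mean(2);c=int(proj(f,W(0,0.01,.038))[0][0])
e=proj(f,[W(x,0.01,.038) for x in(-.043,-.04,.04,.043)])[:,1];print('edge rows',e.round(1))
for k in(e[0],e[3]):k=int(k);print(k-8,im[k-8:k+9,c].round().astype(int).tolist())
plan([([.418,-.2192,.2],np.deg2rad(104.8))])
E
```

```text
[[247.9, 172.6], [310.1, 172.4], [246.4, 260.2], [312.3, 259.9]]
[[176.  245.8 308.3 -31.8  -1.6  38.7]
 [186.  245.5 308.6 -23.2  -1.6  39.5]
 [196.  245.2 309.  -14.7  -1.6  40.6]
 [206.  245.2 309.1  -6.9  -1.6  39.2]
 [216.  245.1 309.2   0.9  -1.6  38.3]
 [226.  244.7 309.6   9.1  -1.6  39.9]
 [236.  244.5 310.   17.   -1.5  40.6]
 [246.  244.3 310.1  24.6  -1.6  40.1]]
edge rows [163.1 166.6 266.7 270.7]
155 [162, 161, 160, 160, 160, 160, 163, 157, 106, 94, 99, 99, 92, 86, 80, 23, 25]
262 [91, 54, 84, 143, 153, 149, 149, 148, 154, 166, 147, 149, 150, 150, 149, 150, 151]
now 19.2833 [0.5756 0.0259 0.2091] [ 3.140e+00 -3.000e-03 -2.831e+00] [0.4 0.4 0. ] 1.002
[ 0.45  -0.37   0.018] turn 2.067 rows 13.0 -> [ 0.418  -0.2192  0.2   ]
```

Cassette is home and flat, centre x of about −3. On to the grille.

{"api": "drive_tool", "payload": {
  "deltas": [0.04,-0.03,0,0.15,1,0.09,-0.07,0,0.3,1,0.15,-0.12,0,0.45,1,0.2,-0.17,0,0.6,1,0.26,-0.22,0,0.75,1]
}}

```text
t: 19.7
tcp_pos: [0.4854, -0.1194, 0.2104]
tool_rot: [3.142, -0.001, 2.858]
contact_force: [1.0, 0.1, 0.2]
width: 1.002
```

```bash
python3 - <<'E'
from h import *
plan([([.418,-.2192,.2],np.deg2rad(104.8))])
E
```

```text
now 19.7 [ 0.4854 -0.1194  0.2104] [ 3.142e+00 -1.000e-03  2.858e+00] [1.  0.1 0.2] 1.002
[ 0.074 -0.229  0.021] turn 1.311 rows 8.2 -> [ 0.418  -0.2192  0.2   ]
```

{"api": "drive_tool", "payload": {
  "deltas": [0.02,-0.06,0.01,0.15,1,0.05,-0.13,0.02,0.3,1,0.07,-0.19,0.02,0.45,1,0.074,-0.229,0.02,0.6,1,0.074,-0.229,0.02,0.75,1]
}}

```text
t: 20.12
tcp_pos: [0.4174, -0.221, 0.2003]
tool_rot: [-3.14, -0.0, 2.264]
contact_force: [-0.4, 0.4, -0.3]
width: 1.0
```

{"api": "drive_tool", "payload": {
  "deltas": [0,0,0,0.15,1,0,0,0,0.3,1,0,0,0,0.45,1,0,0,0,0.55,1,0,0,0,0.56,1]
}}

```text
t: 20.53
tcp_pos: [0.419, -0.2184, 0.2004]
tool_rot: [-3.141, -0.001, 1.833]
contact_force: [0.3, -0.5, 0.2]
width: 1.0
```

{"api": "drive_tool", "payload": {
  "deltas": [0,0,0,0,1,0,0,0,0,1,0,0,0,0,1,0,0,0,0,1,0,0,0,0,1]
}}

```text
t: 20.95
tcp_pos: [0.4193, -0.2185, 0.2011]
tool_rot: [-3.142, -0.0, 1.835]
contact_force: [0.2, -0.5, 0.0]
width: 1.003
```

```bash
python3 - <<'E'
from h import *
o,f=grab('wrist','w14')
r,c=near(f,[.418,-.2192,.014],.014);print(r)
if r is None: guessdbg(f)
else:
    y=np.deg2rad(r[4]+180 if r[4]<0 else r[4])
    p=np.array([r[0],r[1],0])/1000+.003*np.array([np.cos(y),np.sin(y),0])
    plan([(p+[0,0,.05],y),(p+[0,0,.003],y)])
E
```

```text
[ 417.8 -220.    96.2   60.   -75.1]
now 21.0 [ 0.4193 -0.2185  0.2011] [-3.142  0.     1.835] [-0.  -0.1  0.9] 1.005
[ 0.004 -0.004  0.302] turn 0.005 rows 3.6 -> [ 0.417  -0.2171  0.05  ]
[0.    0.    0.094] turn -0.0 rows 1.1 -> [ 0.417  -0.2171  0.003 ]
```

{"api": "drive_tool", "payload": {
  "deltas": [0.004,-0.004,0.08,0,1,0.004,-0.004,0.16,0,1,0.004,-0.004,0.24,0,1,0.004,-0.004,0.31,0,1,0.004,-0.004,0.36,0,1]
}}

```text
t: 21.42
tcp_pos: [0.4151, -0.2159, 0.0178]
tool_rot: [-3.139, -0.003, 1.835]
contact_force: [-0.1, 0.2, -0.1]
width: 1.003
```

{"api": "drive_tool", "payload": {
  "deltas": [0,0,0.02,0,1,0,0,0.034,0,0.6,0,0,0.034,0,0.5,0,0,0.034,0,0.4,0,0,0.034,0,0.4],
  "newtons": 10
}}

```text
t: 21.83
tcp_pos: [0.4185, -0.2182, 0.0062]
tool_rot: [3.139, 0.003, 1.834]
contact_force: [-0.2, -0.0, 0.2]
width: 0.775
```

{"api": "drive_tool", "payload": {
  "deltas": [0,0,0,0,0.4,0,0,0,0,0.4,0,0,0,0,0.4,0,0,-0.04,0,0.4,0,0,-0.1,0,0.4]
}}

```text
t: 22.25
tcp_pos: [0.4141, -0.2153, 0.0516]
tool_rot: [-3.136, -0.006, 1.834]
contact_force: [-0.2, 0.1, -1.6]
width: 0.633
```

{"api": "drive_tool", "payload": {
  "deltas": [0,0,-0.08,0,0.4,0,0,-0.16,0,0.4,0,0,-0.24,0,0.4,0,0,-0.3,0,0.4,0,0,-0.33,0,0.4]
}}

```text
t: 22.67
tcp_pos: [0.4184, -0.2181, 0.2248]
tool_rot: [3.136, 0.006, 1.834]
contact_force: [0.3, 0.3, -1.2]
width: 0.631
```

```bash
python3 - <<'E'
from h import *
plan([(np.r_[W(.0025,0,.09)[:2],.225],YT)])
E
```

```text
now 22.6667 [ 0.4184 -0.2181  0.2248] [3.136 0.006 1.834] [ 0.3  0.3 -1.2] 0.631
[ 0.387  0.386 -0.   ] turn -2.062 rows 13.0 -> [0.5542 0.0189 0.225 ]
```

{"api": "drive_tool", "payload": {
  "deltas": [0.03,0.03,0,-0.12,0.4,0.08,0.08,0,-0.26,0.4,0.13,0.13,0,-0.42,0.4,0.18,0.18,0,-0.58,0.4,0.23,0.23,0,-0.72,0.4]
}}

```text
t: 23.08
tcp_pos: [0.4982, -0.0747, 0.2192]
tool_rot: [-3.142, 0.0, 2.405]
contact_force: [1.3, -1.0, -1.6]
width: 0.63
```

```bash
python3 - <<'E'
from h import *
plan([(np.r_[W(.0025,0,.09)[:2],.225],YT)])
E
```

```text
now 23.0833 [ 0.4982 -0.0747  0.2192] [-3.142  0.     2.405] [ 1.3 -1.  -1.6] 0.63
[ 0.043  0.214 -0.012] turn -1.335 rows 8.4 -> [0.5542 0.0189 0.225 ]
```

{"api": "drive_tool", "payload": {
  "deltas": [0.015,0.07,-0.01,-0.15,0.4,0.03,0.13,-0.012,-0.3,0.4,0.04,0.19,-0.012,-0.45,0.4,0.043,0.214,-0.012,-0.6,0.4,0.043,0.214,-0.012,-0.75,0.4]
}}

```text
t: 23.5
tcp_pos: [0.5552, 0.0198, 0.2248]
tool_rot: [3.141, -0.0, 2.998]
contact_force: [-0.5, 0.9, -1.0]
width: 0.629
```

{"api": "drive_tool", "payload": {
  "deltas": [0,0,0,-0.15,0.4,0,0,0,-0.3,0.4,0,0,0,-0.45,0.4,0,0,0,-0.585,0.4,0,0,0,-0.585,0.4]
}}

```text
t: 23.92
tcp_pos: [0.5541, 0.0174, 0.2248]
tool_rot: [3.141, -0.001, -2.833]
contact_force: [0.5, 0.5, -0.4]
width: 0.63
```

{"api": "drive_tool", "payload": {
  "deltas": [0,0,0.02,0,0.4,0,0,0.04,0,0.4,0,0,0.06,0,0.4,0,0,0.06,0,0.4,0,0,0.06,0,0.4]
}}

```text
t: 24.33
tcp_pos: [0.5534, 0.0173, 0.1933]
tool_rot: [3.14, -0.003, -2.836]
contact_force: [0.3, 0.2, -1.2]
width: 0.627
```

```bash
python3 - <<'E'
from h import *
D=np.array([0,0,.003])
plan([(W(.0025,0,.082)-D,YT),(W(.0025,0,.070)-D,YT),(W(.0005,0,.061)-D,YT),(W(-.0015,0,.053)-D,YT),(W(-.0025,0,.046)-D,YT)])
E
```

```text
now 24.3333 [0.5534 0.0173 0.1933] [ 3.140e+00 -3.000e-03 -2.836e+00] [ 0.3  0.2 -1.2] 0.627
[-0.011  0.002  0.088] turn -0.008 rows 1.1 -> [0.558  0.0201 0.1493]
[-0.012  0.     0.021] turn -0.0 rows 0.3 -> [0.5638 0.0219 0.1389]
[-0.006  0.     0.018] turn -0.0 rows 0.2 -> [0.5664 0.0228 0.1301]
[-0.005 -0.     0.016] turn -0.0 rows 0.2 -> [0.5685 0.0235 0.1221]
[-0.005  0.     0.013] turn -0.0 rows 0.2 -> [0.571  0.0243 0.1156]
```

{"api": "drive_tool", "payload": {
  "deltas": [-0.011,0.002,0.03,-0.008,0.4,-0.011,0.002,0.06,-0.008,0.4,-0.011,0.002,0.088,-0.008,0.4,-0.011,0.002,0.088,-0.008,0.4,-0.011,0.002,0.088,-0.008,0.4],
  "newtons": 6
}}

```text
t: 24.75
tcp_pos: [0.5587, 0.0199, 0.1502]
tool_rot: [3.141, -0.002, -2.829]
contact_force: [0.0, 0.3, -0.8]
width: 0.629
```

```bash
python3 - <<'E'
from h import *
D=np.array([0,0,.003])
plan([(W(.0025,0,.070)-D,YT),(W(.0005,0,.061)-D,YT),(W(-.0015,0,.053)-D,YT),(W(-.0025,0,.046)-D,YT)])
E
```

```text
now 24.75 [0.5587 0.0199 0.1502] [ 3.141e+00 -2.000e-03 -2.829e+00] [ 0.   0.3 -0.8] 0.629
[-0.011  0.001  0.023] turn 0.001 rows 0.3 -> [0.5638 0.0219 0.1389]
[-0.006  0.     0.018] turn -0.0 rows 0.2 -> [0.5664 0.0228 0.1301]
[-0.005 -0.     0.016] turn -0.0 rows 0.2 -> [0.5685 0.0235 0.1221]
[-0.005  0.     0.013] turn -0.0 rows 0.2 -> [0.571  0.0243 0.1156]
```

{"api": "drive_tool", "payload": {
  "deltas": [-0.006,0.001,0.012,0,0.4,-0.011,0.001,0.023,0,0.4,-0.014,0.001,0.032,0,0.4,-0.017,0.001,0.041,0,0.4,-0.017,0.001,0.041,0,0.4]
}}

```text
t: 25.17
tcp_pos: [0.5671, 0.023, 0.1296]
tool_rot: [3.141, -0.001, -2.829]
contact_force: [-0.8, -0.6, -1.5]
width: 0.632
```

{"api": "drive_tool", "payload": {
  "deltas": [-0.003,0,0.008,0,0.4,-0.005,0,0.016,0,0.4,-0.008,0,0.023,0,0.4,-0.01,0,0.029,0,0.4,-0.01,0,0.029,0,0.4]
}}

```text
t: 25.58
tcp_pos: [0.5731, 0.0249, 0.1171]
tool_rot: [-3.142, 0.002, -2.829]
contact_force: [-1.1, 0.7, 2.7]
width: 0.632
```

```bash
python3 - <<'E'
from h import *
D=np.array([0,0,.003])
plan([(W(-.0025,0,.046)-D,YT)])
o,f=grab('wrist','w15')
h=[proj(f,W(x,y,.052))[0] for x in(-.045,-.015) for y in(-.03,.03)];print(np.round(h,1).tolist())
im=f['image'].mean(2)
r0=int(h[0][1]);print(face(f,range(r0+4,r0+60,8),(h[0][0]-12,h[0][0]+8),(h[1][0]-8,h[1][0]+12),.06))
c=279;print(r0-25,im[r0-25:r0+20,c].round().astype(int).tolist())
E
```

```text
now 25.5833 [0.5731 0.0249 0.1171] [-3.142e+00  2.000e-03 -2.829e+00] [-1.1  0.7  2.7] 0.632
[0.004 0.    0.003] turn 0.001 rows 0.1 -> [0.571  0.0243 0.1156]
[[223.7, 182.9], [337.1, 182.8], [221.7, 239.2], [339.4, 239.1]]
[[186.  216.5 339.6 -39.   -1.3  65.9]
 [194.  216.3 339.8 -35.1  -1.3  65.6]
 [202.  216.  340.2 -31.1  -1.2  65.7]
 [210.  215.6 340.4 -27.1  -1.3  65.6]
 [218.  215.5 340.6 -23.3  -1.3  65.2]
 [226.  217.  347.7 -18.2   0.7  71.5]
 [234.  217.2 349.  -14.4   1.   72.1]]
157 [150, 153, 154, 154, 154, 154, 155, 157, 153, 118, 84, 100, 97, 99, 99, 100, 101, 100, 100, 102, 102, 100, 100, 98, 84, 61, 58, 23, 21, 67, 134, 153, 156, 155, 155, 157, 157, 156, 155, 154, 155, 157, 163, 157, 49]
```

{"api": "drive_tool", "payload": {
  "deltas": [-0.002,0,0.004,0,0.4,-0.003,0,0.008,0,0.4,-0.003,0,0.01,0,0.4,-0.003,0,0.01,0,0.4,-0.003,0,0.01,0,0.4]
}}

```text
t: 26.05
tcp_pos: [0.5753, 0.0253, 0.1132]
tool_rot: [-3.141, 0.004, -2.829]
contact_force: [-1.2, 1.5, 6.6]
width: 0.629
```

{"api": "drive_tool", "payload": {
  "deltas": [0,0,0,0,0.6,0,0,0,0,0.8,0,0,0,0,0.85,0,0,-0.02,0,0.85,0,0,-0.06,0,0.85]
}}

```text
t: 26.47
tcp_pos: [0.5713, 0.025, 0.1383]
tool_rot: [3.139, -0.006, -2.829]
contact_force: [-0.6, -0.2, 0.9]
width: 0.828
```

{"api": "drive_tool", "payload": {
  "deltas": [0,0,-0.06,0,0.85,0,0,-0.11,0,0.85,0,0,-0.13,0,0.85,0,0,-0.13,0,0.85,0,0,-0.13,0,0.85]
}}

```text
t: 26.88
tcp_pos: [0.5735, 0.025, 0.206]
tool_rot: [-3.141, 0.0, -2.829]
contact_force: [-0.1, -0.0, -0.5]
width: 0.852
```

```bash
python3 - <<'E'
from h import *
plan([])
o,f=grab('wrist','w16')
for z in(.052,.06): print(z,proj(f,[W(sx*.048-.002,sy*.03,z) for sx,sy in((-1,-1),(-1,1),(1,1),(1,-1))]).round(1).tolist())
c=proj(f,W(0,0,.052))[0].astype(int);print(c)
a=f['image'][c[1]-75:c[1]+75,c[0]-80:c[0]+80];cv2.imwrite('pics/c16.png',cv2.resize(a,(640,600),interpolation=cv2.INTER_CUBIC)[:,:,::-1])
E
```

```text
now 26.8833 [0.5735 0.025  0.206 ] [-3.141  0.    -2.829] [-0.1 -0.  -0.5] 0.852
0.052 [[240.7, 150.9], [318.7, 150.8], [322.2, 277.7], [237.5, 277.8]]
0.06 [[239.6, 146.7], [319.8, 146.7], [323.6, 277.2], [236.3, 277.3]]
[279 214]
```

View pics/c16.png

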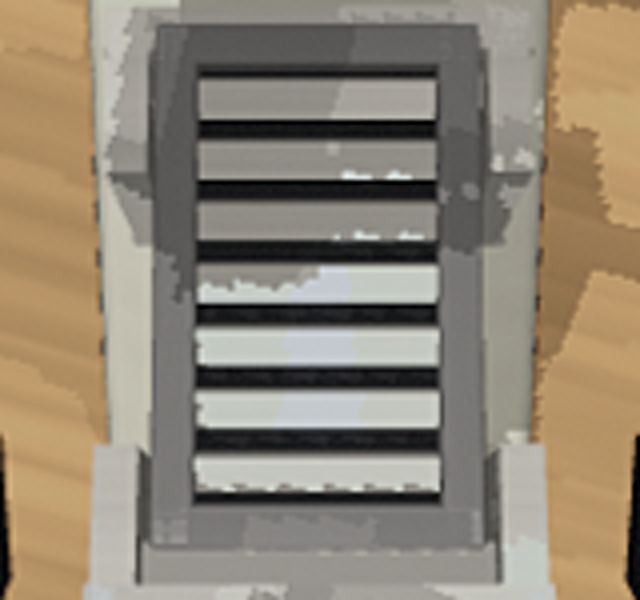

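The grille's near end is raised about 8 mm. Near width is 80 px against 78 expected and the near edge is at row 145, so it lies on the downhill rim at x of about −51. Regripping, lifting slightly, shifting about 5 mm uphill and lowering.

```bash
python3 - <<'E'
from h import *
D=np.array([0,0,.003]);a=W(-.005,0,.049)-D
plan([(np.r_[a[:2],.206],YT),(a,YT),(W(-.0005,0,.053)-D,YT),(W(0,0,.045)-D,YT)])
E
```

```text
now 26.9333 [0.5727 0.025  0.2046] [ 3.141e+00 -2.000e-03 -2.829e+00] [-0.5  0.2 -1.6] 0.848
[ 0.011 -0.    -0.003] turn 0.001 rows 0.1 -> [0.5676 0.0232 0.206 ]
[-0.     0.     0.178] turn -0.0 rows 2.1 -> [0.5676 0.0232 0.1169]
[-0.004 -0.    -0.011] turn -0.0 rows 0.1 -> [0.5694 0.0237 0.1226]
[-0.009 -0.     0.013] turn -0.0 rows 0.2 -> [0.5736 0.0251 0.116 ]
```

{"api": "drive_tool", "payload": {
  "deltas": [0.011,0,0.04,0,0.85,0.011,0,0.1,0,0.85,0.011,0,0.15,0,0.85,0.011,0,0.175,0,0.85,0.011,0,0.175,0,0.85]
}}

```text
t: 27.35
tcp_pos: [0.5642, 0.0235, 0.1126]
tool_rot: [3.138, -0.01, -2.829]
contact_force: [-0.1, -0.3, 0.2]
width: 0.848
```

{"api": "drive_tool", "payload": {
  "deltas": [0,0,0,0,0.85,0,0,0,0,0.4,0,0,0,0,0.4,0,0,0,0,0.4,0,0,0,0,0.4],
  "newtons": 10
}}

```text
t: 27.77
tcp_pos: [0.5691, 0.0233, 0.1201]
tool_rot: [-3.141, 0.002, -2.829]
contact_force: [0.2, -0.5, 0.8]
width: 0.63
```

{"api": "drive_tool", "payload": {
  "deltas": [0,0,-0.006,0,0.4,-0.003,0,-0.011,0,0.4,-0.006,0,-0.012,0,0.4,-0.01,0,-0.006,0,0.4,-0.013,0,0,0,0.4]
}}

```text
t: 28.18
tcp_pos: [0.5748, 0.0252, 0.1189]
tool_rot: [-3.141, 0.0, -2.829]
contact_force: [-1.0, -1.4, 1.7]
width: 0.631
```

```bash
python3 - <<'E'
from h import *
D=np.array([0,0,.003])
plan([(W(0,0,.045)-D,YT)])
E
```

```text
now 28.1833 [0.5748 0.0252 0.1189] [-3.141  0.    -2.829] [-1.  -1.4  1.7] 0.631
[0.002 0.001 0.006] turn 0.001 rows 0.1 -> [0.5736 0.0251 0.116 ]
```

{"api": "drive_tool", "payload": {
  "deltas": [-0.002,0,0.004,0,0.4,-0.003,0,0.006,0,0.4,-0.003,0,0.006,0,0.6,-0.003,0,0.006,0,0.8,-0.003,0,0.006,0,0.85]
}}

```text
t: 28.6
tcp_pos: [0.5761, 0.0258, 0.1156]
tool_rot: [-3.142, 0.0, -2.829]
contact_force: [-0.4, 0.0, 0.0]
width: 0.719
```

{"api": "drive_tool", "payload": {
  "deltas": [0,0,0,0,0.85,0,0,-0.04,0,0.85,0,0,-0.11,0,0.85,0,0,-0.17,0,0.85,0,0,-0.18,0,0.85]
}}

```text
t: 29.02
tcp_pos: [0.5789, 0.0257, 0.2119]
tool_rot: [-3.138, 0.009, -2.828]
contact_force: [1.1, 1.3, 1.9]
width: 0.852
```

{"api": "drive_tool", "payload": {
  "deltas": [0,0,0,0,0.85,0,0,0,0,0.85,0,0,0,0,0.85,0,0,0,0,0.85,0,0,0,0,0.85]
}}

```text
t: 29.43
tcp_pos: [0.5749, 0.0258, 0.2036]
tool_rot: [3.14, -0.003, -2.829]
contact_force: [-0.3, -0.1, 0.5]
width: 0.849
```

```bash
python3 - <<'E'
from h import *
plan([])
o,f=grab('wrist','w17')
b=load('w14');g=proj(b,[.4178,-.22,.014])[0];im=b['image'].mean(2)
r=int(g[1]);print('bench px/60mm', 358.47*.06/np.linalg.norm(1), r, im[r-2,int(g[0])-45:int(g[0])+45].round().astype(int).tolist())
print('inner pred scale');
for n,ff in(('w16',load('w16')),('w17',f)):
    h=proj(ff,[W(x,y,.052) for x in(-.04,.036) for y in(-.022,.022)]).round(1);r0,r1=int(h[0][1]),int(h[2][1]);print(n,h.tolist())
    print(face(ff,range(r0,r1,9),(h[2][0]-6,h[0][0]+5),(h[1][0]-5,h[3][0]+6),.044))
    e=proj(ff,[W(x,-.026,.052) for x in(-.048,.048)]);i2=ff['image'].mean(2)
    for q in e: c,k=int(q[0]),int(q[1]);print('edge pred',q.round(1),k-10,i2[k-10:k+11,c].round().astype(int).tolist())
E
```

```text
now 29.4333 [0.5749 0.0258 0.2036] [ 3.140e+00 -3.000e-03 -2.829e+00] [-0.3 -0.1  0.5] 0.849
bench px/60mm 21.508200000000002 184 [149, 150, 151, 153, 154, 154, 155, 154, 153, 153, 151, 144, 138, 139, 131, 102, 90, 106, 134, 130, 132, 132, 133, 133, 125, 137, 172, 169, 169, 169, 169, 169, 166, 160, 160, 160, 161, 161, 161, 161, 161, 160, 161, 161, 161, 160, 160, 161, 160, 159, 159, 166, 176, 177, 176, 176, 176, 177, 176, 177, 177, 177, 176, 176, 177, 177, 180, 159, 109, 148, 146, 146, 147, 149, 147, 135, 133, 157, 153, 152, 153, 153, 153, 151, 149, 144, 143, 149, 156, 162]
inner pred scale
w16 [[250.9, 163.1], [308.5, 163.1], [249.1, 263.5], [310.6, 263.5]]
[[163.  248.3 307.2 -38.1  -1.5  57.4]
 [172.  247.8 307.9 -29.7  -1.4  61. ]
 [181.  248.3 307.3 -24.8  -1.4  54.8]
 [190.  248.3 307.4 -18.2  -1.4  53.7]
 [199.  246.7 309.   -8.1  -1.4  65.4]
 [208.  248.1 307.8  -4.5  -1.3  53.3]
 [217.  247.3 308.1   3.   -1.5  56.4]
 [226.  248.2 307.8   8.3  -1.3  49.8]
 [235.  246.9 308.7  16.3  -1.5  57.6]
 [244.  248.3 308.   21.3  -1.2  47.2]
 [253.  247.5 308.   28.2  -1.5  49.2]
 [262
[... 736 characters left out ...]
6.200e+00 -1.300e+00  5.000e+01]
 [ 2.150e+02  2.495e+02  3.068e+02 -1.900e+00 -7.000e-01  3.850e+01]
 [ 2.240e+02  2.476e+02  3.075e+02  7.100e+00 -1.200e+00  4.870e+01]
 [ 2.330e+02  2.467e+02  3.079e+02  1.450e+01 -1.400e+00  5.270e+01]
 [ 2.420e+02  2.475e+02  3.079e+02  2.030e+01 -1.100e+00  4.780e+01]
 [ 2.510e+02  2.462e+02  3.086e+02  2.770e+01 -1.300e+00  5.460e+01]
 [ 2.600e+02  2.472e+02  3.081e+02  3.330e+01 -1.200e+00  4.690e+01]]
edge pred [244.9 152. ] 142 [153, 149, 149, 150, 152, 147, 113, 88, 91, 91, 84, 83, 82, 83, 85, 85, 84, 86, 84, 84, 85]
edge pred [242.1 280.6] 270 [114, 114, 115, 115, 120, 119, 83, 119, 152, 148, 147, 147, 146, 145, 150, 171, 183, 181, 181, 180, 180]
```

```bash
python3 - <<'E'
from h import *
f=load('w17')
h=proj(f,[W(x,y,.052) for x in(-.047,.04) for y in(-.0312,.0288)]);print(h.round(1).tolist())
print('w17',face(f,range(152,266,8),(232,241),(313,323),.06))
print('w16',face(load('w16'),range(152,266,8),(232,241),(313,323),.06)[:,[0,3,5]].tolist())
E
```

```text
[[238.0, 153.2], [316.9, 153.2], [235.0, 269.0], [320.2, 268.9]]
w17 [[152.  234.6 320.6 -39.2  -1.1  73.3]
 [160.  234.1 321.1 -32.7  -1.1  74.7]
 [168.  234.4 320.8 -27.9  -1.1  71.8]
 [176.  234.1 321.1 -22.   -1.1  72.1]
 [184.  235.4 319.4 -19.3  -1.3  62.4]
 [192.  236.7 318.4 -15.7  -1.2  54.1]
 [200.  236.5 318.3  -9.9  -1.3  53.1]
 [208.  236.4 318.9  -3.7  -1.1  53.9]
 [216.  236.3 319.3   2.3  -1.   54.1]
 [224.  235.7 319.3   8.3  -1.2  54.6]
 [232.  235.5 319.4  14.   -1.3  54.2]
 [240.  235.5 319.5  19.6  -1.2  53.2]
 [248.  235.4 320.3  25.5  -1.   54.5]
 [256.  232.  322.9  32.8  -1.3  70. ]
 [264.  232.  322.9  37.9  -1.3  68.8]]
w16 [[152.0, -40.5, 72.9], [160.0, -34.2, 73.8], [168.0, -28.9, 72.0], [176.0, -22.9, 72.4], [184.0, -21.3, 58.5], [192.0, -14.6, 60.8], [200.0, -9.4, 57.7], [208.0, -3.2, 58.5], [216.0, 2.3, 56.9], [224.0, 8.2, 57.1], [232.0, 13.9, 56.4], [240.0, 19.6, 55.4], [248.0, 25.5, 57.1], [256.0, 32.5, 70.5], [264.0, 37.8, 70.1]]
```

Grille is home: top face uniform at z of about 54 mm measured. The same measure reads about 1.5 mm high on the other two elements, so this is about 52.5. Both end edges give centre x of about −2.7. Now the latch.

```bash
python3 - <<'E'
from h import *
g=np.array([.6155,.1085,.1953])
plan([(g+[0,0,.06],YT),(g,YT)])
for s,l in((1.93,(1.8,1.65,1.5,1.35,1.2)),(1.2,(.95,.7,.45,.2,-.01))):
    for a in l: plan([(latch(a),YT)],(latch(s),YT))
E
```

```text
now 29.4833 [0.5751 0.0258 0.204 ] [ 3.141e+00 -2.000e-03 -2.829e+00] [ 0.1  0.1 -0.5] 0.851
[-0.128  0.133 -0.103] turn 0.001 rows 2.5 -> [0.6155 0.1085 0.2553]
[-0.    0.    0.12] turn -0.0 rows 1.4 -> [0.6155 0.1085 0.1953]
[0.015 0.005 0.009] turn -0.0 rows 0.2 -> [0.609  0.1081 0.1843]
[0.033 0.008 0.019] turn -0.0 rows 0.5 -> [0.5999 0.1069 0.1791]
[0.051 0.009 0.03 ] turn -0.0 rows 0.7 -> [0.5913 0.1042 0.1739]
[0.069 0.006 0.04 ] turn -0.0 rows 1.0 -> [0.5832 0.1    0.1687]
[ 0.087 -0.001  0.05 ] turn -0.0 rows 1.2 -> [0.5759 0.0944 0.1637]
[ 0.027 -0.017  0.015] turn -0.0 rows 0.4 -> [0.5657 0.0824 0.156 ]
[ 0.049 -0.04   0.028] turn -0.0 rows 0.8 -> [0.5588 0.0677 0.1496]
[ 0.065 -0.07   0.038] turn -0.0 rows 1.2 -> [0.5555 0.0512 0.1448]
[ 0.075 -0.103  0.043] turn -0.0 rows 1.6 -> [0.556 0.034 0.142]
[ 0.077 -0.132  0.045] turn -0.0 rows 1.9 -> [0.5593 0.0198 0.1414]
```

{"api": "drive_tool", "payload": {
  "deltas": [0,0,-0.08,0,0.6,-0.03,0.03,-0.11,0,0.45,-0.09,0.09,-0.11,0,0.45,-0.128,0.133,-0.105,0,0.45,-0.128,0.133,-0.105,0,0.45]
}}

```text
t: 29.9
tcp_pos: [0.6173, 0.1127, 0.2574]
tool_rot: [3.14, 0.0, -2.825]
contact_force: [-0.2, -0.4, -0.8]
width: 0.556
```

{"api": "drive_tool", "payload": {
  "deltas": [0,0,0,0,0.45,0,0,0,0,0.45,0,0,0,0,0.45,0,0,0,0,0.45,0,0,0,0,0.45]
}}

```text
t: 30.32
tcp_pos: [0.6161, 0.1078, 0.2582]
tool_rot: [-3.141, 0.0, -2.83]
contact_force: [-0.8, 1.0, 0.2]
width: 0.454
```

```bash
python3 - <<'E'
from h import *
o,f=grab('wrist','w18');print('knob top exp px',proj(f,latch(1.93,.086)).round(1))
c=proj(f,latch(1.93,.086))[0].astype(int);v=f['image'].max(2)[c[1]-35:c[1]+35,c[0]-35:c[0]+35]
n,l,s,ce=cv2.connectedComponentsWithStats((v<32).astype(np.uint8))
for i in range(1,n):
    if s[i,4]>60:print(s[i,:5],(ce[i]+c-35).round(1))
plan([([.6155,.1085,.1953],YT)])
E
```

```text
knob top exp px [[279.6 220.9]]
[ 25  22  22  27 463] [279.1 219.4]
now 30.3667 [0.6161 0.1079 0.2583] [-3.141  0.    -2.83 ] [ 0.2 -0.4  0.1] 0.453
[0.001 0.002 0.126] turn -0.0 rows 1.5 -> [0.6155 0.1085 0.1953]
```

The knob is where expected: (279,219) seen against (280,221) predicted. Descend, grip, and swing it back.

{"api": "drive_tool", "payload": {
  "deltas": [0.001,0.002,0.06,0,0.45,0.001,0.002,0.12,0,0.45,0.001,0.002,0.126,0,0.1,0.001,0.002,0.126,0,0,0.001,0.002,0.126,0,0],
  "newtons": 15
}}

```text
t: 30.78
tcp_pos: [0.6159, 0.1093, 0.1962]
tool_rot: [-3.141, 0.001, -2.829]
contact_force: [0.5, 0.5, 1.1]
width: 0.293
```

{"api": "drive_tool", "payload": {
  "deltas": [0,0,0,0,0,0,0,0,0,0,0,0,0,0,0,0,0,0,0,0,0,0,0,0,0]
}}

```text
t: 31.2
tcp_pos: [0.6161, 0.1092, 0.197]
tool_rot: [-3.14, 0.002, -2.829]
contact_force: [-2.0, -3.1, 6.1]
width: 0.149
```

{"api": "drive_tool", "payload": {
  "deltas": [0.015,0.005,0.009,0,0,0.033,0.008,0.019,0,0,0.051,0.009,0.03,0,0,0.069,0.006,0.04,0,0,0.087,-0.001,0.05,0,0]
}}

```text
t: 31.62
tcp_pos: [0.5781, 0.0928, 0.173]
tool_rot: [-3.132, 0.009, -2.828]
contact_force: [10.3, -9.8, 4.6]
width: 0.103
```

{"api": "drive_tool", "payload": {
  "deltas": [0.027,-0.017,0.015,0,0,0.049,-0.04,0.028,0,0,0.065,-0.07,0.038,0,0,0.075,-0.103,0.043,0,0,0.077,-0.132,0.045,0,0]
}}

```text
t: 32.03
tcp_pos: [0.5558, 0.0276, 0.1479]
tool_rot: [3.121, 0.001, -2.832]
contact_force: [-14.5, 50.1, 16.8]
width: 0.004
```

{"api": "drive_tool", "payload": {
  "deltas": [0,0,0,0,0,0,-0.002,0,0,0,0,-0.003,0,0,0,0,-0.003,0,0,0,0,-0.003,0,0,0]
}}

```text
t: 32.45
tcp_pos: [0.5556, 0.0286, 0.1481]
tool_rot: [3.121, -0.001, -2.829]
contact_force: [-9.7, 25.9, 9.0]
width: 0.006
```

```bash
python3 - <<'E'
from h import *
plan([(latch(0),YT)])
from plant import arm
print(tray(arm.get_obs()['tcp_pos']).round(1))
E
```

```text
now 32.45 [0.5556 0.0286 0.1481] [ 3.121e+00 -1.000e-03 -2.829e+00] [-9.7 25.9  9. ] 0.006
[-0.002 -0.018  0.014] turn 0.001 rows 0.3 -> [0.5591 0.0204 0.1414]
[ 0.7  8.9 78.3]
```

The knob slipped out of the pads and the shut fingers ended up pushing it from the side. Back off, rise and look.

{"api": "drive_tool", "payload": {
  "deltas": [0,0.015,0,0,0,0,0.03,0,0,0,0,0.03,-0.06,0,0,0,0.03,-0.13,0,0,0,0.03,-0.16,0,0.3]
}}

```text
t: 32.87
tcp_pos: [0.5553, 0.0341, 0.2318]
tool_rot: [-3.14, 0.005, -2.828]
contact_force: [0.8, -0.0, 0.8]
width: 0.036
```

{"api": "drive_tool", "payload": {
  "deltas": [0,0,0,0,0.45,0,0,0,0,0.45,0,0,0,0,0.45,0,0,0,0,0.45,0,0,0,0,0.45]
}}

```text
t: 33.28
tcp_pos: [0.5528, 0.0339, 0.2255]
tool_rot: [3.14, -0.003, -2.829]
contact_force: [-0.5, -0.1, 0.0]
width: 0.368
```

```bash
python3 - <<'E'
from h import *
o,f=grab('wrist','w19');plan([])
for a in(-.03,0,.1,.2,.4,.7,1.2):print(a,proj(f,latch(a,.086)).round(0).tolist(),end=' ')
v=(f['image'].max(2)<32).astype(np.uint8);n,l,s,ce=cv2.connectedComponentsWithStats(v)
print()
for i in range(1,n):
    if s[i,4]>100:print(s[i],ce[i].round(1))
# stack outline check: rows/edges
fx=face(f,range(150,300,10),(200,260),(300,360),.06)
h=proj(f,[W(x,y,.052) for x in(-.048,.048) for y in(-.03,.03)]).round(1);print(h.tolist())
E
```

```text
now 33.3333 [0.553  0.0338 0.2259] [ 3.141e+00 -3.000e-03 -2.829e+00] [-0.5  0.8 -0.9] 0.409
-0.03 [[256.0, 216.0]] 0 [[259.0, 216.0]] 0.1 [[269.0, 217.0]] 0.2 [[278.0, 218.0]] 0.4 [[297.0, 224.0]] 0.7 [[323.0, 239.0]] 1.2 [[354.0, 280.0]] 
[234 189  53   3 158] [259.8 190. ]
[233 202  54  30 488] [258.6 212.2]
[  65  244  183  138 6294] [185.  306.3]
[ 313  245  149  137 6173] [371.4 306.5]
[  0 279  25  35 713] [ 10.  297.4]
[532 280  28  34 802] [547.5 297.6]
[    0   347   560    73 20174] [280.9 398.6]
[[225.7, 170.9], [297.6, 170.8], [221.6, 288.7], [299.3, 288.6]]
```

```bash
python3 - <<'E'
from h import *
f=load('w19');v=f['image'].max(2)
for r in range(198,236,3):
    x=np.where(v[r,225:310]<32)[0]+225;print(r,(x.min(),x.max(),len(x)) if len(x) else '-')
# bar: dark grey bluish columns further up the slope
for r in(245,260,275,290,305):print(r,v[r,222:320:3].tolist())
print('bar centre pred a=0',proj(f,[W(x,0,.062) for x in(.01,.03,.05)]).round(0).tolist())
i=f['image'].mean(2)
e=proj(f,[W(x,-.028,.052) for x in(-.0507,.0453)]);
for q in e:c,k=int(q[0]),int(q[1]);print('grille edge pred',q.round(1),k-8,i[k-8:k+9,c].round().astype(int).tolist())
print(face(f,range(205,265,8),(218,229),(293,305),.06))
E
```

```text
198 -
201 -
204 (np.int64(234), np.int64(286), 52)
207 (np.int64(249), np.int64(259), 7)
210 (np.int64(247), np.int64(262), 5)
213 (np.int64(245), np.int64(263), 6)
216 (np.int64(233), np.int64(286), 39)
219 (np.int64(234), np.int64(266), 15)
222 (np.int64(246), np.int64(265), 5)
225 (np.int64(248), np.int64(264), 7)
228 (np.int64(249), np.int64(262), 14)
231 (np.int64(233), np.int64(286), 36)
234 -
245 [121, 121, 120, 102, 24, 14, 6, 24, 29, 86, 84, 86, 84, 85, 88, 20, 27, 25, 32, 21, 26, 26, 127, 121, 121, 124, 159, 158, 159, 158, 156, 108, 43]
260 [111, 76, 13, 11, 15, 14, 21, 16, 33, 84, 86, 87, 84, 83, 92, 23, 29, 33, 28, 26, 30, 32, 135, 131, 133, 131, 156, 180, 180, 206, 150, 13, 20]
275 [7, 13, 16, 9, 14, 20, 16, 13, 123, 78, 88, 93, 92, 94, 98, 78, 103, 128, 129, 128, 128, 129, 127, 133, 132, 127, 77, 203, 201, 203, 102, 21, 18]
290 [17, 11, 13, 17, 19, 13, 20, 45, 160, 77, 93, 94, 92, 92, 96, 104, 157, 157, 157, 157, 158, 157, 158, 157, 157, 157, 144, 212, 207, 207, 190, 13, 22]
305 [13, 12, 18, 15, 18, 17, 31, 201, 196, 54, 135, 170, 172, 157, 95, 91, 176, 174, 208, 177, 173, 208, 206, 208, 182, 206, 183, 184, 185, 187, 192, 196, 12]
bar centre pred a=0 [[260.0, 238.0], [260.0, 264.0], [260.0, 291.0]]
grille edge pred [228.2 167.8] 159 [194, 194, 195, 194, 194, 196, 198, 192, 135, 151, 144, 140, 124, 121, 130, 127, 116]
grille edge pred [224.3 285.2] 277 [8, 14, 14, 14, 2, 13, 15, 7, 9, 10, 12, 10, 11, 10, 13, 13, 9]
[[205.  222.4 296.2 -18.4  -1.6  52.8]
 [213.  222.5 297.7 -10.9  -0.7  56.6]
 [221.  222.4 297.3  -4.9  -0.9  54. ]
 [229.  221.8 297.5   1.9  -0.9  55.5]
 [237.  221.5 297.4   8.2  -1.1  54.8]
 [245.  221.4 297.4  14.4  -1.1  53.7]
 [253.  221.3 297.4  20.5  -1.1  52.6]
 [261.  224.4 301.2  26.9   1.7  53.8]]
```

Knob at (255.5, 217), against (256, 216) predicted at the closed stop; the bar lies along the middle (columns 249–264), and the grille outline is unchanged. Raise clear, check the bystanders numerically, and hand in.

{"api": "drive_tool", "payload": {
  "deltas": [0.05,0,-0.08,0,0.45,0.1,0,-0.12,0,0.45,0.1,0,-0.12,0,0.45,0.1,0,-0.12,0,0.45,0.1,0,-0.12,0,0.45]
}}

```text
t: 33.75
tcp_pos: [0.506, 0.0185, 0.2867]
tool_rot: [3.141, -0.001, -2.829]
contact_force: [-0.4, -0.1, -0.9]
width: 0.45
```

```bash
python3 - <<'E'
from h import *
from plant import arm
_,s=grab('side','s20');_,t=grab('top','t20');s0=load('side0');t0=load('top0')
for n,a,b,P in(('charger top',t0,t,[.514,-.362,.036]),('bottle side',s0,s,[.71,-.208,.1]),('jar side',s0,s,[.364,.03,.03]),('bottle top',t0,t,[.71,-.208,.1]),('jar top',t0,t,[.364,.03,.05])):
    u=proj(a,P)[0].astype(int);A,B=[x['image'][u[1]-18:u[1]+18,u[0]-18:u[0]+18].astype(np.float32).mean(2) for x in(a,b)]
    print(n,u,'mean diff',np.abs(A-B).mean().round(1),'shift px',np.round(cv2.phaseCorrelate(A,B)[0],2))
A,B=[x['image'][100:155,180:260].astype(np.float32).mean(2) for x in(t0,t)];print('driver',np.abs(A-B).mean().round(1),np.round(cv2.phaseCorrelate(A,B)[0],2))
plan([]);print(arm.sign_off())
E
```

```text
charger top [423 210] mean diff 6.5 shift px [0.01 0.07]
bottle side [229 158] mean diff 12.2 shift px [-0.1  -0.06]
jar side [330 227] mean diff 32.3 shift px [-0.31 -0.33]
bottle top [369 136] mean diff 7.6 shift px [-0.12 -0.05]
jar top [284 266] mean diff 46.9 shift px [12.17  0.11]
driver 7.6 [0.04 0.06]
now 33.85 [0.5058 0.0186 0.2856] [ 3.140e+00 -3.000e-03 -2.829e+00] [-0.6 -0.3 -0.8] 0.454
the job is handed in; nothing more can be done
None
```

The filter tray is reloaded and the job was handed in at about 34 s, inside the 72 s limit; no verdict was reported.

I swung the latch bar aside, laid in the screen, cassette and grille in that order, then closed the bar to its stop.

**What needed mending:**
- **Cassette:** it first wedged about 12° off. I regripped it and pressed it uphill, and it dropped home when released.
- **Grille:** its near end first lay on the downhill rim. I regripped it and moved it about 5 mm uphill, and it dropped home.
- **Latch bar:** the knob slipped out of the grip on the way back, and the shut fingers pushed it the rest of the way. The force on the tool reached about 50 N there (wrist limit 120 N).

**Last checks, with the wrist camera:**

| Part | Measured top (mm) | Should be (mm) | Centre along tray x (mm) | Flat |
|---|---|---|---|---|
| Screen | 15 | 14 | about −3 | yes |
| Cassette | 39 | 38 | about −3 | yes |
| Grille | 54 | 52 | about −3 | yes |

- **Across the tray:** each element's centre is 1–2 mm to the right of the middle, inside the 6 mm limit.
- **Latch bar:** it measures about −0.03 rad, which is its closed stop.
- **Screen:** I last measured it before the cassette covered it, so its final position is inferred from the cassette and grille lying flat on top.
- **Charger, bottle and screwdriver:** none of them moved (under 0.2 px).
- **Jar:** the side view shows it unmoved (0.3 px). The top-view check gave a 12 px shift; I think the arm was in front of the jar there, but I did not confirm that. The tool never went low near it.

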